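# Unlock the supply case, empty it into the desk tray and lock it again

### The job

The grey supply case on the desk is locked by a pin with a red grip: pull the pin all the way out to its stop and swing the lid back until it stays open by itself. Lift out everything that is inside and lay it in the open wooden tray, then close the lid and push the pin fully home through the hasp so that the case is locked again. Leave the glass apple and the phone where they are.

Things in the scene. Friction and masses are not known exactly. Their poses are not given: they have to be found in the camera images.
- case: Grey metal case fixed to the desk, 170 (its x) x 270 (y) x 62 mm high without lid; walls 5 mm, inner floor 5 mm up. Origin: centre of underside; x from the hasp front to the hinge side, y left, z up. Contents lie at y = about +-28 or +-84 mm, long sides roughly along x. In the middle of its front a lug and a guide block stick out 45 mm (y -22 to +37 mm, up to 64 mm high).
- lid (a joint): Lid hinge, rad: 0 shut, grows as it opens, stop at 1.75. The 0.36 kg lid balances near 1.5: left below that it sinks shut, beyond it sinks back on its stop and stays open (damped, in 1 to 3 s). It turns about the case's y through point lid_hinge. The pin, when in, holds a tongue of the lid so that it cannot be lifted; pushed in too early it keeps the lid from shutting.
- lid_hinge (a point): Point on the hinge line, in the middle of the far upper rim of the case, 63 mm above the desk.
- lid_handle (a point): Middle of the round black bar on the lid: 10 mm thick, 100 mm long along the case's y, posts at its ends, its centre 38 mm above the lid's top, free space below. It turns with the lid; when shut it is 160 mm in front of the hinge line and 46 mm above it, and the lid's top is 71 mm above the desk. A steel tongue on the lid reaches 55 mm beyond it (8 mm wide, in the middle).
- pin (a joint): Travel of the locking pin, m: 0 home (locked), 0.040 pulled out to its stop, clear of the lid's tongue. It comes out along the case's +y, stays captive in its guide block and stays where it is left. A sprung ball resists over the first 12 mm (about 7 N to pull out, the same when pushing the last 12 mm home); beyond that it slides easily.
- pin_knob (a point): Point to grip on the pin's red upright grip, 77 mm above the desk and 30 mm in front of the case. The grip is a rounded block 32 mm along the case's x, 12 mm along its y, from 40 to 94 mm above the desk. The steel pin (10 mm thick, axis 50 mm above the desk, top at 55 mm) runs from it along -y into the guide block, 39 mm away when the pin is home.
- tray: Open wooden tray, loose, 0.6 kg, 180 mm (its x) x 230 mm (its y) x 20 mm high, walls and floor 5 mm. Origin: centre of its underside; z up.
- earbud_case_mid (a point): Centre of the white earbud case (closed), 26 mm (its x) x 60 mm (its y) x 42 mm high, z up. May be absent.
- eraser_mid (a point): Centre of the blue and white eraser, 19 mm (its x) x 40 mm (its y) x 12 mm high. May be absent.
- usb_stick_mid (a point): Centre of the black USB stick, 18 mm (its x) x 56 mm (its y) x 8 mm high; its body is the part from y = -14 to +28 mm, the metal plug (12 x 14 x 4 mm) the rest. May be absent.
- highlighter_mid (a point): Centre of the yellow highlighter, 22 mm (its x) x 116 mm (its y) x 15 mm high, flat-sided. May be absent.
- apple: Turquoise glass apple ornament, 80 mm wide and high; origin at its underside. Must not be disturbed.
- phone: Black phone lying on the desk, 156 x 75 x 9 mm; origin at the centre of its underside. Must not be disturbed.

How it is judged:
On the way, in this order (a step that is already met when the one before it is completed fails the run):
1. the pin is pulled out to its stop (value of joint pin above 0.036 m), for 0.2 s.
2. the lid is open past its balance point and stays open untouched (value of joint lid above 1.6 rad and contact force between the fingers and case below 0.1 N), for 0.4 s.
3. everything from the case lies in the tray, the lid still open (x of earbud_case_mid in the frame of tray between -0.088 and 0.088 m and y of earbud_case_mid in the frame of tray between -0.113 and 0.113 m and z of earbud_case_mid in the frame of tray between 0 and 0.055 m and linear speed of each of earbud_case, eraser, usb_stick, highlighter below 0.05 m/s and x of eraser_mid in the frame of tray between -0.088 and 0.088 m and y of eraser_mid in the frame of tray between -0.113 and 0.113 m and z of eraser_mid in the frame of tray between 0 and 0.055 m and x of usb_stick_mid in the frame of tray between -0.088 and 0.088 m and y of usb_stick_mid in the frame of tray between -0.113 and 0.113 m and z of usb_stick_mid in the frame of tray between 0 and 0.055 m and x of highlighter_mid in the frame of tray between -0.088 and 0.088 m and y of highlighter_mid in the frame of tray between -0.113 and 0.113 m and z of highlighter_mid in the frame of tray between 0 and 0.055 m and value of joint lid above 1.4 rad), for 0.2 s.
4. the lid is shut, the pin still out (value of joint lid below 0.03 rad and value of joint pin above 0.02 m), for 0.2 s.
At the end, for the whole second after the job is handed in: The lid is shut (within 0.03 rad), the pin is pushed home (within 4 mm), and everything that was in the case lies at rest inside the walls of the upright tray (value of joint lid below 0.03 rad and value of joint pin below 0.004 m and angle between tray's own z axis and vertical below 0.1 rad and x of earbud_case_mid in the frame of tray between -0.088 and 0.088 m and y of earbud_case_mid in the frame of tray between -0.113 and 0.113 m and z of earbud_case_mid in the frame of tray between 0 and 0.055 m and linear speed of each of earbud_case, eraser, usb_stick, highlighter below 0.05 m/s and x of eraser_mid in the frame of tray between -0.088 and 0.088 m and y of eraser_mid in the frame of tray between -0.113 and 0.113 m and z of eraser_mid in the frame of tray between 0 and 0.055 m and x of usb_stick_mid in the frame of tray between -0.088 and 0.088 m and y of usb_stick_mid in the frame of tray between -0.113 and 0.113 m and z of usb_stick_mid in the frame of tray between 0 and 0.055 m and x of highlighter_mid in the frame of tray between -0.088 and 0.088 m and y of highlighter_mid in the frame of tray between -0.113 and 0.113 m and z of highlighter_mid in the frame of tray between 0 and 0.055 m); the robot touches nothing.
It fails at once if the glass apple is disturbed (moved more than 3 cm) (distance of apple from where it was at the start of the episode above 0.03 m).
It fails at once if the phone is disturbed (moved more than 3 cm) (distance of phone from where it was at the start of the episode above 0.03 m).
Of earbud_case, eraser, usb_stick, highlighter only 3 to 4 are there at a start; the rules pass over those that are not, and their reading is None.
At some moment in a run one of tray may be knocked a few centimetres aside while the robot is not near it.
Once in a run the grip may slacken for a moment while it holds something.
It also fails if it takes over 200 s, if anything falls off the work surface, if the arm or the gripper's body presses on something with over 40 N, if the wrist force passes 120 N, or if a joint passes its speed limit or range.

### The arm

A 7-joint arm with a two-finger parallel gripper is mounted at the origin on a cart in front of the work surface, level with it; the furniture and walls round the work are solid. World frame = base frame: x ahead of the robot, y to its left, z up, the work surface at z = 0. Lengths are in m, angles in rad, forces in N, time in s.
With the tool pointing down it reaches from about 0.4 to 0.9 m from the base axis. Payload 5.6 kg.
Tool frame: the origin (TCP) lies on the centre line of the jaws, within the pads' length; the fingertips stand 25 mm ahead of it and the grasp point (between the pads) lies 6 mm ahead of it; z points along the fingers, y is the line along which they close (so a half turn about z gives the same grasp; the last joint's range is limited). The gripper opens to 92 mm and grips with 3 to 60 N. Pads are 20 mm wide; open, the fingers measure 128 mm over their backs; the gripper's body (75 mm by 189 mm) begins 69 mm behind the grasp point.
Start: joints at [1.202, 0.468, -0.012, 1.603, 0.006, 1.071, -0.056], TCP at [0.208, -0.616, 0.24] pointing down, gripper open.
Joint ranges: [-2.53, 2.53], [-0.31, 2.02], [-1.57, 1.55], [0.28, 2.44], [-1.29, 4.43], [0.15, 1.84], [-2.92, 2.92]. Speed limits (rad/s): [2.57, 2.57, 3.14, 3.14, 3.14, 3.14, 3.14].

### API

Orientations are given as a 3x3 rotation matrix whose columns are the frame's x, y, z axes.
In Python, from plant import bot, optics gives the robot as it stands. The module is installed in compiled form; this text tells all that it offers.
- The arm moves only by the tool send_rows, never from a script. Its argument "targets" is a list of rows, each an object with "translation": the shift along the tool's x, y, z in units of 600 mm (1.0 is 600 mm), a list of three; "twist": the turn, a rotation vector about the tool's x, y, z in units of 90 degrees (1.0 is 90 degrees), a list of three; "grip": the finger opening in mm, from 0 to 91.9. A call has 1 to 10 rows; each row is the pose to reach, as a shift and turn from the pose commanded when the call began, along the tool's axes at that moment; what a row does not reach only later rows make up. A row lasts 1/10 s, in which the tool goes at most 50 mm and 8.59 degrees, less where a joint would pass 70% of its speed; a pose out of reach is approached as far as the arm can. A call with a number of a shift or a turn outside -1 to 1 is refused whole. A call with a gripper value outside its range is refused whole. The fingers move at their own pace and stop on an object; the grip force is fixed at half the most. Time passes only in rows, so rows that repeat a pose let the fingers close. It gives the time, the measured TCP pose, the force, the opening and the grip force at its end, in the units of the state.
- bot.get_state(): the state, without advancing time (a new reading comes with each control period).
- optics.camera(name): name is "scene" or "top" or "wrist"; returns the picture (420x560x3 uint8, blue, green, red); there is no depth.
- optics.camera_model(name): a dict with "vfov" (degrees; the focal length in pixels is half the picture's height over the tangent of half this angle, whatever the lens; pixels are square), "cx", "cy" (the principal point, pixels), "world_to_cam" (4x4, takes a point from world to camera coordinates). Camera axes: x right, y down, z forward; pixel columns grow to the right and rows downward; lengths in m; the calibration is good to about 2 mm. The wrist camera is an equidistant fisheye: a pixel r from the principal point sees the ray r / f radians off the axis. A picture is of the moment at which its call begins: read the wrist's pose just before it. camera_model takes no time and is no camera call; for the wrist camera it gives the pose at the moment of the call.
- bot.finish_job(): hands the job in; it is judged then, once.
The state is a dict: "time": time; "joints": joint angles; "qd": joint speeds; "tau": joint torques, N m; "tcp_pos": TCP position; "eef_rot": TCP orientation; "force": force on the tool from outside, world axes, zero at the start; "moment": the same for the moment, N m; "grip_width": finger opening in m; "grip_force": force on a finger pad.
Only numpy, scipy, OpenCV 4.12 (cv2) and the standard library are available. Lean on these libraries where they do the work, as an engineer would, in place of code of your own. Each camera call takes 0.05 s, during which the arm holds its last target. There are 200 camera calls.

## Working session

There is one attempt and no reset: what is moved stays moved. The work goes in short steps, Python scripts to look and compute and a tool call to move; the robot and the scene stay as the last step left them, time stands still between calls to the robot, and variables do not carry over. Pictures are saved under pics/ and viewed, at most 14 in all, crops included, and the job is handed in when it is done.

Besides the shell and the picture viewer there is one more tool, called after "Request:" by a JSON object that holds its "method" and its "body", one argument or row to a line. send_rows: Moves the arm, as the interface text tells. Shifts and turns lie within -1 to 1; 1 stands for 600 mm of shift or 90 degrees of turn. Its arguments: {"type":"object","properties":{"targets":{"type":"array","items":{"type":"object","properties":{"translation":{"type":"array","items":{"type":"number","minimum":-1,"maximum":1}},"twist":{"type":"array","items":{"type":"number","minimum":-1,"maximum":1}},"grip":{"type":"number"}}}}},"required":["targets"]}

```bash
mkdir -p pics
cat > h.py <<'E'
import numpy as np, cv2
from plant import bot, optics
def shot(n, f=None):
    m=optics.camera_model(n); im=optics.camera(n)
    if f: cv2.imwrite('pics/'+f,im)
    return im,m
def ray(m,u,v,fish=False):
    f=210/np.tan(np.radians(m['vfov']/2)); d=np.array([u-m['cx'],v-m['cy']],float)
    if fish:
        r=np.hypot(*d); t=r/f; c=np.r_[d/max(r,1e-9)*np.sin(t),np.cos(t)]
    else: c=np.r_[d/f,1]
    T=np.linalg.inv(m['world_to_cam']); return T[:3,3],T[:3,:3]@c
def onz(m,u,v,z,fish=False):
    o,d=ray(m,u,v,fish); return o+d*(z-o[2])/d[2]
def proj(m,p,fish=False):
    f=210/np.tan(np.radians(m['vfov']/2)); c=(m['world_to_cam']@np.r_[p,1])[:3]
    if fish:
        r=np.hypot(c[0],c[1]); t=np.arctan2(r,c[2]); return np.array([m['cx'],m['cy']])+f*t*c[:2]/max(r,1e-9)
    return np.array([m['cx'],m['cy']])+f*c[:2]/c[2]
def st():
    s=bot.get_state(); print('t',round(s['time'],2),'p',np.round(s['tcp_pos'],4),'F',np.round(s['force'],1),'w',round(s['grip_width'],4),'gf',round(s['grip_force'],1)); print(np.round(s['eef_rot'],3).tolist(),np.round(s['joints'],2)); return s
def rel(p,yaw=None,s=None):
    """shift in tool units (600mm) to put TCP at p"""
    s=s or bot.get_state(); R=np.array(s['eef_rot']); return np.round(R.T@(np.array(p)-s['tcp_pos'])/.6,4)
E
python3 - <<'E'
from h import *
st()
for n in('scene','top'):
    im,m=shot(n,n+'0.png'); print(n,m['vfov'],m['cx'],m['cy'],np.round(np.linalg.inv(m['world_to_cam']),3).tolist())
E
```

```text
t 0.0 p [ 0.2078 -0.6153  0.2386] F [ 0.  -0.1 -0.2] w 0.0917 gf 0.0
[[0.947, 0.32, -0.001], [0.32, -0.947, 0.002], [-0.0, -0.002, -1.0]] [ 1.2   0.47 -0.01  1.6   0.01  1.07 -0.06]
scene 50.62781527618885 268.9599536750763 206.60182110693194 [[-0.833, -0.427, 0.352, 0.047], [-0.553, 0.655, -0.514, 0.564], [-0.011, -0.623, -0.782, 1.17], [0.0, 0.0, 0.0, 1.0]]
top 50.1717878322224 275.7081609067077 209.1748549163952 [[0.027, -0.981, 0.19, 0.299], [-0.999, -0.031, -0.02, -0.135], [0.025, -0.189, -0.982, 1.4], [0.0, 0.0, 0.0, 1.0]]
```

View pics/top0.png

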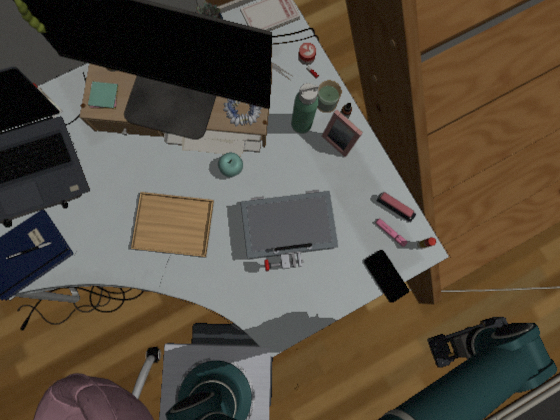

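View pics/scene0.png

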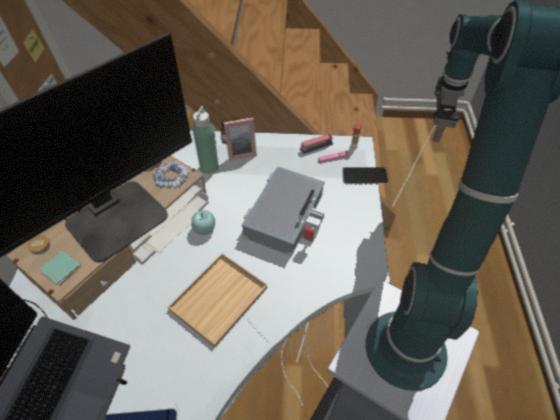

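The top view shows the lid's corners near (242,203), (331,191), (337,248), (247,258), the red knob at (267,265), the handle bar at (273–312,247), the tray at (132–213,193–256) and the apple at (231,164). The scene view agrees. Next I'll measure these.

```bash
cat > m1.py <<'E'
from h import *
im=cv2.imread('pics/top0.png'); m=optics.camera_model('top')
hsv=cv2.cvtColor(im,cv2.COLOR_BGR2HSV)
def big(mask,box):
    k=np.zeros_like(mask); x0,y0,x1,y1=box; k[y0:y1,x0:x1]=mask[y0:y1,x0:x1]
    c=max(cv2.findContours(k,0,1)[0],key=cv2.contourArea); return c
def rect(c,z):
    P=np.array([onz(m,*p[0],z)[:2] for p in c],np.float32)
    r=cv2.minAreaRect(P); return r, cv2.boxPoints(r)
tray=big(cv2.inRange(hsv,(8,70,60),(25,255,255)),(120,180,225,265))
print('tray',rect(tray,.02))
grey=cv2.inRange(hsv,(0,0,30),(179,90,120)); grey=cv2.morphologyEx(grey,cv2.MORPH_OPEN,np.ones((9,9)))
print('lid',rect(big(grey,(230,180,350,259)),.071))
red=cv2.inRange(hsv,(0,140,60),(8,255,255))|cv2.inRange(hsv,(172,140,60),(179,255,255))
c=big(red,(250,250,290,280)); M=cv2.moments(c); u=M['m10']/M['m00'],M['m01']/M['m00']; print('red',u,onz(m,*u,.085),cv2.contourArea(c))
ap=big(cv2.inRange(hsv,(80,60,40),(100,255,255)),(210,145,250,185)); (q,r)=cv2.minEnclosingCircle(ap); print('apple',onz(m,*q,.04))
blk=cv2.inRange(hsv,(0,0,0),(179,255,28)); c=big(blk,(265,240,320,252)); print('bar',rect(c,.109))
im2=cv2.imread('pics/scene0.png'); m2=optics.camera_model('scene'); h2=cv2.cvtColor(im2,cv2.COLOR_BGR2HSV)
red=cv2.inRange(h2,(0,140,60),(8,255,255))|cv2.inRange(h2,(172,140,60),(179,255,255))
c=big(red,(290,215,330,250)); M=cv2.moments(c); u2=M['m10']/M['m00'],M['m01']/M['m00']
print('red2',u2,onz(m2,*u2,.07))
E
python3 m1.py
```

```text
tray (((0.509563148021698, 0.15620243549346924), (0.23191767930984497, 0.1791854053735733), 85.37623596191406), array([[0.41091433, 0.04784326],
       [0.5895165 , 0.0333987 ],
       [0.608212  , 0.2645616 ],
       [0.42960978, 0.27900618]], dtype=float32))
lid (((0.5068081617355347, -0.1804942488670349), (0.19250625371932983, 0.3179647922515869), 8.618159294128418), array([[ 0.38781852, -0.03773034],
       [ 0.43546516, -0.35210496],
       [ 0.6257978 , -0.32325816],
       [ 0.57815117, -0.00888354]], dtype=float32))
red (266.54347826086956, 264.39130434782606) [ 0.3882284 -0.1390481  0.085    ] 23.0
apple [ 0.7008018  -0.01565663  0.04      ]
bar (((0.44057008624076843, -0.21382233500480652), (0.007176104933023453, 0.10527729243040085), 8.825329780578613), array([[ 0.42894855, -0.16235739],
       [ 0.44510046, -0.26638827],
       [ 0.45219162, -0.26528728],
       [ 0.43603972, -0.1612564 ]], dtype=float32))
red2 (308.6111111111111, 229.38888888888889) [ 0.39159322 -0.1505484   0.07      ]
```

```bash
cat >> h.py <<'E'
from scipy.spatial.transform import Rotation as Ro
PSI=np.radians(8.7)
def down(yaw):
    c,s=np.cos(yaw),np.sin(yaw); return np.array([[c,s,0],[s,-c,0],[0,0,-1.]])
def go(p,R):
    """print row numbers to reach pose (p,R)"""
    s=bot.get_state(); A=np.array(s['eef_rot'])
    t=A.T@(np.array(p)-s['tcp_pos'])/.6; w=Ro.from_matrix(A.T@R).as_rotvec()/(np.pi/2)
    print('trans',np.round(t,4).tolist(),'twist',np.round(w,3).tolist())
C0=np.array([.5147,-.2025])
def case(x,y,z,c=None,psi=None):
    c=C0 if c is None else c; q=PSI if psi is None else psi
    return np.r_[c+[x*np.cos(q)-y*np.sin(q),x*np.sin(q)+y*np.cos(q)],z]
E
python3 -c "
from h import *
print(case(-.115,.082,0)); go([.388,-.14,.2],down(PSI))"
```

```text
[ 0.38861982 -0.1388385   0.        ]
trans [0.538, -0.6545, 0.0655] twist [-0.001, 0.0, 0.111]
```

Request:
{"method": "send_rows", "body": {
  "targets": [
    {"translation": [0.538, -0.6545, 0.065], "twist": [0, 0, 0.111], "grip": 40},
    {"translation": [0.538, -0.6545, 0.065], "twist": [0, 0, 0.111], "grip": 40},
    {"translation": [0.538, -0.6545, 0.065], "twist": [0, 0, 0.111], "grip": 40},
    {"translation": [0.538, -0.6545, 0.065], "twist": [0, 0, 0.111], "grip": 40},
    {"translation": [0.538, -0.6545, 0.065], "twist": [0, 0, 0.111], "grip": 40},
    {"translation": [0.538, -0.6545, 0.065], "twist": [0, 0, 0.111], "grip": 40},
    {"translation": [0.538, -0.6545, 0.065], "twist": [0, 0, 0.111], "grip": 40},
    {"translation": [0.538, -0.6545, 0.065], "twist": [0, 0, 0.111], "grip": 40},
    {"translation": [0.538, -0.6545, 0.065], "twist": [0, 0, 0.111], "grip": 40},
    {"translation": [0.538, -0.6545, 0.065], "twist": [0, 0, 0.111], "grip": 40}
  ]
}}

```text
time: 1.1
tcp_pos: [0.3848, -0.1478, 0.2013]
eef_rot: [[0.989, 0.15, 0.0], [0.15, -0.989, -0.0], [0.0, 0.0, -1.0]]
force: [1.1, -0.6, -0.2]
grip_width: 0.0397
grip_force: 0.0
```

```bash
python3 -c "
from h import *
st(); go([.388,-.14,.2],down(PSI))"
```

```text
t 1.1 p [ 0.3848 -0.1478  0.2013] F [ 1.1 -0.6 -0.2] w 0.0397 gf 0.0
[[0.989, 0.15, 0.0], [0.15, -0.989, -0.0], [0.0, 0.0, -1.0]] [ 0.55  0.13 -0.29  2.17  0.05  0.84 -1.18]
trans [0.0072, -0.012, 0.0021] twist [0.0, -0.0, -0.001]
```

Request:
{"method": "send_rows", "body": {
  "targets": [
    {"translation": [0.0, 0.0, 0.0], "twist": [0, 0, 0], "grip": 40},
    {"translation": [0.0, 0.0, 0.0], "twist": [0, 0, 0], "grip": 40}
  ]
}}

```text
time: 1.3
tcp_pos: [0.3847, -0.1489, 0.2012]
eef_rot: [[0.988, 0.154, -0.001], [0.154, -0.988, -0.0], [-0.001, -0.0, -1.0]]
force: [0.0, -0.7, 0.0]
grip_width: 0.0397
grip_force: 0.0
```

```bash
python3 -c "
from h import *
st(); im,m=shot('wrist','w0.png'); print(m['vfov'],m['cx'],m['cy'],np.round(np.linalg.inv(m['world_to_cam']),3).tolist(),proj(m,[.388,-.139,.094],True),proj(m,[.4406,-.2138,.109],True))"
```

```text
t 1.3 p [ 0.3847 -0.1489  0.2012] F [ 0.  -0.7  0. ] w 0.0397 gf 0.0
[[0.988, 0.154, -0.001], [0.154, -0.988, -0.0], [-0.001, -0.0, -1.0]] [ 0.56  0.14 -0.29  2.17  0.05  0.84 -1.18]
65.70646984690485 285.61188120266615 213.46287734421114 [[0.154, -0.951, -0.27, 0.46], [-0.988, -0.148, -0.042, -0.137], [-0.0, 0.273, -0.962, 0.348], [0.0, 0.0, 0.0, 1.0]] [274.34673645 212.63363378] [381.57346303 166.70586614]
```

View pics/w0.png

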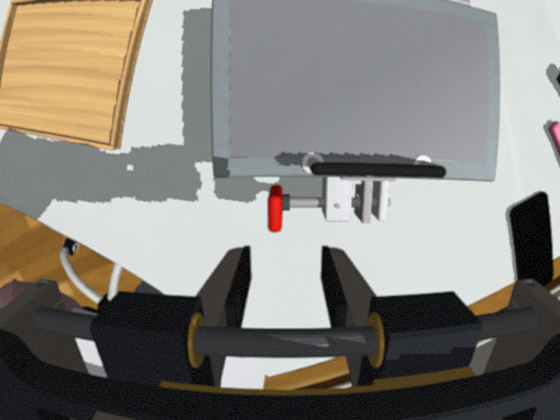

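The wrist view shows the red grip at about (276,208), the bar from (313,169) to (444,171), the guide block at (340,198) and the lid's near edge at v≈178. I'll refine from these.

Run:
```python
from h import *
im=cv2.imread('pics/w0.png'); m=optics.camera_model('wrist'); h=cv2.cvtColor(im,cv2.COLOR_BGR2HSV)
red=cv2.inRange(h,(0,140,60),(8,255,255))|cv2.inRange(h,(172,140,60),(179,255,255)); red[:,:250]=0;red[:,300:]=0
v,u=np.nonzero(red); print(u.min(),u.max(),v.min(),v.max(),u.mean(),v.mean())
for z in(.077,.094): print(z,onz(m,u.mean(),v.mean(),z,True), onz(m,u.mean(),v.min(),z,True),onz(m,u.mean(),v.max(),z,True))
b=cv2.inRange(h,(0,0,0),(179,255,45)); b[:150]=0;b[182:]=0;b[:,:300]=0;b[:,455:]=0
c=max(cv2.findContours(b,0,1)[0],key=cv2.contourArea)
P=np.array([onz(m,*p[0],.112,True)[:2] for p in c],np.float32); print(cv2.minAreaRect(P))
# lid corners far
for q in((213,0),(213,177),(495,180),(498,18)): print(onz(m,*q,.071,True))
```

```text
269 282 185 231 275.23591549295776 208.2411971830986
0.077 [ 0.38690962 -0.14052769  0.077     ] [ 0.40707344 -0.1376054   0.077     ] [ 0.36640109 -0.14346949  0.077     ]
0.094 [ 0.39147342 -0.14039941  0.094     ] [ 0.41037091 -0.13766064  0.094     ] [ 0.37225287 -0.14315646  0.094     ]
((0.43849456310272217, -0.21462565660476685), (0.009128510020673275, 0.10709217190742493), 9.313822746276855)
[ 0.5625305  -0.05909413  0.071     ]
[ 0.40514075 -0.08252191  0.071     ]
[ 0.44804278 -0.35232409  0.071     ]
[ 0.61262804 -0.32787107  0.071     ]
```

```bash
sed -i 's/np.radians(8.7)/np.radians(9.0)/; s/C0=.*/C0=np.array([.513,-.203])/' h.py; python3 -c "
from h import *
go([.388,-.1405,.13],down(PSI));go([.388,-.1405,.083],down(PSI));go([.388-.042*.156,-.1405+.042*.988,.083],down(PSI))"
```

```text
trans [0.0084, -0.0149, 0.1187] twist [0.0, 0.0, -0.004]
trans [0.0084, -0.0149, 0.197] twist [0.0, 0.0, -0.004]
trans [0.008, -0.0849, 0.197] twist [0.0, 0.0, -0.004]
```

Request:
{"method": "send_rows", "body": {
  "targets": [
    {"translation": [0.008, -0.015, 0.06], "twist": [0, 0, 0], "grip": 33},
    {"translation": [0.008, -0.015, 0.12], "twist": [0, 0, 0], "grip": 33},
    {"translation": [0.008, -0.015, 0.12], "twist": [0, 0, 0], "grip": 33},
    {"translation": [0.008, -0.015, 0.16], "twist": [0, 0, 0], "grip": 33},
    {"translation": [0.008, -0.015, 0.195], "twist": [0, 0, 0], "grip": 33},
    {"translation": [0.008, -0.015, 0.195], "twist": [0, 0, 0], "grip": 33},
    {"translation": [0.008, -0.015, 0.195], "twist": [0, 0, 0], "grip": 5},
    {"translation": [0.008, -0.015, 0.195], "twist": [0, 0, 0], "grip": 5},
    {"translation": [0.008, -0.015, 0.195], "twist": [0, 0, 0], "grip": 5},
    {"translation": [0.008, -0.015, 0.195], "twist": [0, 0, 0], "grip": 5}
  ]
}}

```text
time: 2.35
tcp_pos: [0.3887, -0.1389, 0.0856]
eef_rot: [[0.988, 0.152, 0.001], [0.152, -0.988, 0.0], [0.001, -0.0, -1.0]]
force: [-0.2, 4.8, 4.7]
grip_width: 0.0119
grip_force: 30.0
```

Request:
{"method": "send_rows", "body": {
  "targets": [
    {"translation": [0, -0.01, 0], "twist": [0, 0, 0], "grip": 5},
    {"translation": [0, -0.02, 0], "twist": [0, 0, 0], "grip": 5},
    {"translation": [0, -0.03, 0], "twist": [0, 0, 0], "grip": 5},
    {"translation": [0, -0.04, 0], "twist": [0, 0, 0], "grip": 5},
    {"translation": [0, -0.05, 0], "twist": [0, 0, 0], "grip": 5},
    {"translation": [0, -0.06, 0], "twist": [0, 0, 0], "grip": 5},
    {"translation": [0, -0.068, 0], "twist": [0, 0, 0], "grip": 5},
    {"translation": [0, -0.072, 0], "twist": [0, 0, 0], "grip": 5},
    {"translation": [0, -0.072, 0], "twist": [0, 0, 0], "grip": 5},
    {"translation": [0, -0.072, 0], "twist": [0, 0, 0], "grip": 5}
  ]
}}

```text
time: 3.35
tcp_pos: [0.3825, -0.0992, 0.0855]
eef_rot: [[0.989, 0.15, 0.002], [0.15, -0.989, -0.003], [0.002, 0.003, -1.0]]
force: [-1.3, -7.5, 5.4]
grip_width: 0.0117
grip_force: 30.0
```

```bash
python3 -c "
from h import *
R=down(PSI-np.pi/2)
go([.3825,-.0992,.19],R);go([.439,-.2142,.19],R);go([.439,-.2142,.115],R)"
```

```text
trans [0.0003, 0.0006, -0.1742] twist [0.001, -0.003, 0.996]
trans [0.0646, 0.2042, -0.1734] twist [0.001, -0.003, 0.996]
trans [0.0644, 0.2038, -0.0484] twist [0.001, -0.003, 0.996]
```

Request:
{"method": "send_rows", "body": {
  "targets": [
    {"translation": [0, -0.072, 0], "twist": [0, 0, 0], "grip": 35},
    {"translation": [0, -0.072, 0], "twist": [0, 0, 0], "grip": 35},
    {"translation": [0, -0.072, 0], "twist": [0, 0, 0], "grip": 35}
  ]
}}

```text
time: 3.65
tcp_pos: [0.3779, -0.0678, 0.0851]
eef_rot: [[0.99, 0.142, 0.006], [0.142, -0.99, -0.014], [0.004, 0.015, -1.0]]
force: [10.6, -59.4, -21.0]
grip_width: 0.0741
grip_force: 30.0
```

I repeated the previous call's pull shift by mistake, so the finger is pressing on the knob at its stop. I'm backing off now.

Request:
{"method": "send_rows", "body": {
  "targets": [
    {"translation": [0, 0.03, 0], "twist": [0, 0, 0], "grip": 35},
    {"translation": [0, 0.055, 0], "twist": [0, 0, 0], "grip": 35},
    {"translation": [0, 0.065, 0], "twist": [0, 0, 0], "grip": 35},
    {"translation": [0, 0.065, 0], "twist": [0, 0, 0], "grip": 35}
  ]
}}

```text
time: 4.05
tcp_pos: [0.3811, -0.0934, 0.0846]
eef_rot: [[0.989, 0.15, 0.001], [0.15, -0.989, -0.0], [0.001, 0.0, -1.0]]
force: [-1.0, 0.1, 0.2]
grip_width: 0.0351
grip_force: 0.0
```

```bash
python3 -c "
from h import *
st(); im,m=shot('scene'); cv2.imwrite('pics/s1.png',cv2.resize(im[120:300,200:420],None,fx=3,fy=3))"
```

```text
t 4.05 p [ 0.3811 -0.0934  0.0846] F [-1.   0.1  0.2] w 0.0351 gf 0.0
[[0.989, 0.15, 0.001], [0.15, -0.989, -0.0], [0.001, 0.0, -1.0]] [ 0.39  0.33 -0.27  2.3   0.17  0.52 -1.43]
```

View pics/s1.png

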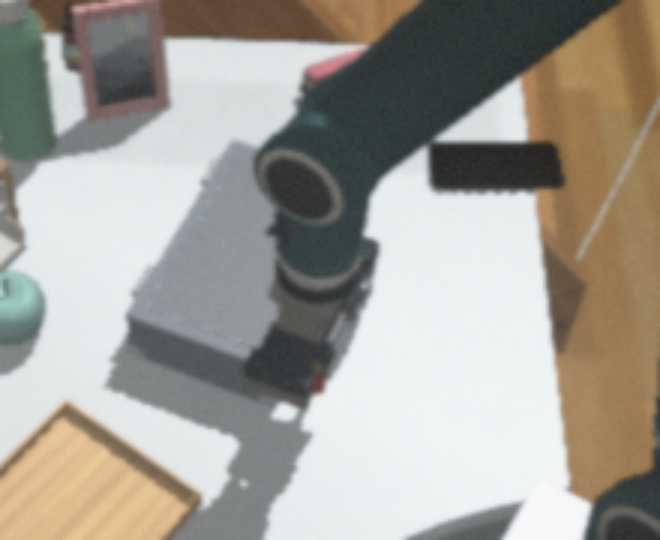

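The knob is still in place, with the gripper around it, and the forces are back to zero. Now rise and turn toward the handle.

Request:
{"method": "send_rows", "body": {
  "targets": [
    {"translation": [0, 0, -0.08], "twist": [0, 0, 0], "grip": 35},
    {"translation": [0, 0, -0.16], "twist": [0, 0, 0.1], "grip": 50},
    {"translation": [0, 0, -0.175], "twist": [0, 0, 0.2], "grip": 50},
    {"translation": [0, 0, -0.175], "twist": [0, 0, 0.3], "grip": 50},
    {"translation": [0.06, 0.1, -0.175], "twist": [0, 0, 0.996], "grip": 50},
    {"translation": [0.06, 0.2, -0.175], "twist": [0, 0, 0.996], "grip": 50},
    {"translation": [0.06, 0.2, -0.175], "twist": [0, 0, 0.996], "grip": 50},
    {"translation": [0.06, 0.2, -0.175], "twist": [0, 0, 0.996], "grip": 50},
    {"translation": [0.06, 0.2, -0.175], "twist": [0, 0, 0.996], "grip": 50},
    {"translation": [0.06, 0.2, -0.175], "twist": [0, 0, 0.996], "grip": 50}
  ]
}}

```text
time: 5.1
tcp_pos: [0.4347, -0.205, 0.189]
eef_rot: [[0.359, -0.933, -0.001], [-0.933, -0.359, 0.001], [-0.001, 0.0, -1.0]]
force: [-0.0, 0.4, 0.5]
grip_width: 0.0502
grip_force: 0.0
```

Request:
{"method": "send_rows", "body": {
  "targets": [
    {"translation": [0, 0, 0], "twist": [0, 0, 0], "grip": 50}
  ]
}}

```text
time: 5.2
tcp_pos: [0.4347, -0.205, 0.1891]
eef_rot: [[0.365, -0.931, -0.001], [-0.931, -0.365, 0.0], [-0.001, 0.0, -1.0]]
force: [-0.3, -0.7, -0.4]
grip_width: 0.0499
grip_force: 0.0
```

```bash
python3 -c "
from h import *
st(); im,m=shot('wrist','w1.png')
R=down(PSI-np.pi/2)
go([.439,-.2142,.15],R);go([.439,-.2142,.115],R); print(proj(m,[.439,-.2142,.109],True))"
```

```text
t 5.2 p [ 0.4347 -0.205   0.1891] F [-0.3 -0.7 -0.4] w 0.0499 gf 0.0
[[0.365, -0.931, -0.001], [-0.931, -0.365, 0.0], [-0.001, 0.0, -1.0]] [ 0.42  0.25 -0.05  2.05  0.02  0.84 -2.41]
trans [0.0168, -0.001, 0.0653] twist [0.0, 0.0, 0.14]
trans [0.0168, -0.001, 0.1237] twist [0.0, 0.0, 0.14]
[283.4417861 216.3245341]
```

View pics/w1.png

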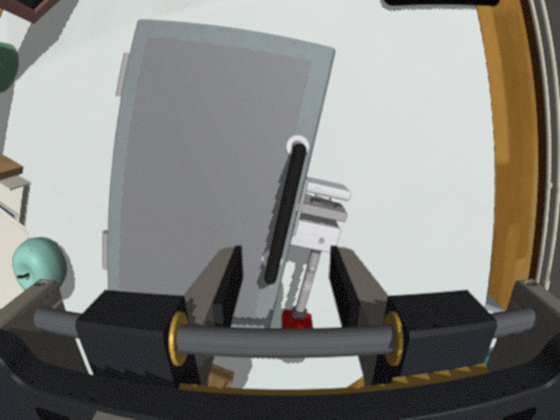

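The wrist view shows the bar from (297,148) to (270,280), where predicted. Joint 7 is close to its limit, so I'll use the half-turned grasp instead.

Request:
{"method": "send_rows", "body": {
  "targets": [
    {"translation": [0, 0, 0], "twist": [0, 0, -0.95], "grip": 50},
    {"translation": [0, 0, 0], "twist": [0, 0, -0.95], "grip": 50},
    {"translation": [0, 0, 0], "twist": [0, 0, -0.95], "grip": 50},
    {"translation": [0, 0, 0], "twist": [0, 0, -0.95], "grip": 50},
    {"translation": [0, 0, 0], "twist": [0, 0, -0.95], "grip": 50},
    {"translation": [0, 0, 0], "twist": [0, 0, -0.95], "grip": 50},
    {"translation": [0, 0, 0], "twist": [0, 0, -0.95], "grip": 50},
    {"translation": [0, 0, 0], "twist": [0, 0, -0.95], "grip": 50},
    {"translation": [0, 0, 0], "twist": [0, 0, -0.95], "grip": 50},
    {"translation": [0, 0, 0], "twist": [0, 0, -0.95], "grip": 50}
  ]
}}

```text
time: 6.25
tcp_pos: [0.4347, -0.2056, 0.1894]
eef_rot: [[0.954, 0.3, 0.0], [0.3, -0.954, 0.0], [0.0, -0.0, -1.0]]
force: [1.2, 0.6, 0.4]
grip_width: 0.0498
grip_force: 0.0
```

Request:
{"method": "send_rows", "body": {
  "targets": [
    {"translation": [0, 0, 0], "twist": [0, 0, -0.91], "grip": 50},
    {"translation": [0, 0, 0], "twist": [0, 0, -0.91], "grip": 50},
    {"translation": [0, 0, 0], "twist": [0, 0, -0.91], "grip": 50},
    {"translation": [0, 0, 0], "twist": [0, 0, -0.91], "grip": 50},
    {"translation": [0, 0, 0], "twist": [0, 0, -0.91], "grip": 50},
    {"translation": [0, 0, 0], "twist": [0, 0, -0.91], "grip": 50},
    {"translation": [0, 0, 0], "twist": [0, 0, -0.91], "grip": 50},
    {"translation": [0, 0, 0], "twist": [0, 0, -0.91], "grip": 50},
    {"translation": [0, 0, 0], "twist": [0, 0, -0.91], "grip": 50},
    {"translation": [0, 0, 0], "twist": [0, 0, -0.91], "grip": 50}
  ]
}}

```text
time: 7.25
tcp_pos: [0.4347, -0.2056, 0.1894]
eef_rot: [[-0.161, 0.987, 0.0], [0.987, 0.161, 0.0], [0.0, 0.0, -1.0]]
force: [-0.7, -0.0, -0.1]
grip_width: 0.0502
grip_force: 0.0
```

```bash
python3 -c "
from h import *
st()
R=down(PSI+np.pi/2)
go([.439,-.2142,.15],R);go([.439,-.2142,.115],R)"
```

```text
t 7.25 p [ 0.4347 -0.2056  0.1894] F [-0.7 -0.  -0.1] w 0.0502 gf 0.0
[[-0.161, 0.987, 0.0], [0.987, 0.161, 0.0], [0.0, 0.0, -1.0]] [ 0.86  0.31 -0.56  2.02  0.21  0.86  0.34]
trans [-0.0152, 0.0048, 0.0657] twist [0.0, -0.0, 0.003]
trans [-0.0152, 0.0048, 0.124] twist [0.0, -0.0, 0.003]
```

Request:
{"method": "send_rows", "body": {
  "targets": [
    {"translation": [-0.015, 0.005, 0.065], "twist": [0, 0, 0], "grip": 40},
    {"translation": [-0.015, 0.005, 0.095], "twist": [0, 0, 0], "grip": 40},
    {"translation": [-0.015, 0.005, 0.124], "twist": [0, 0, 0], "grip": 40},
    {"translation": [-0.015, 0.005, 0.124], "twist": [0, 0, 0], "grip": 40},
    {"translation": [-0.015, 0.005, 0.124], "twist": [0, 0, 0], "grip": 5},
    {"translation": [-0.015, 0.005, 0.124], "twist": [0, 0, 0], "grip": 5},
    {"translation": [-0.015, 0.005, 0.124], "twist": [0, 0, 0], "grip": 5},
    {"translation": [-0.015, 0.005, 0.124], "twist": [0, 0, 0], "grip": 5}
  ]
}}

```text
time: 8.05
tcp_pos: [0.4395, -0.215, 0.1157]
eef_rot: [[-0.152, 0.988, 0.002], [0.988, 0.152, -0.001], [-0.001, 0.002, -1.0]]
force: [7.8, 1.4, -1.2]
grip_width: 0.0106
grip_force: 4.9
```

```bash
python3 -c "
from h import *
st()
a0=np.arctan2(46,160); r=166.5
for th in np.r_[np.arange(0,1.8,.1),1.68]: print(round(th,2),np.round([( -r*np.cos(a0+th)+160)/600,-(r*np.sin(a0+th)-46)/600],4))"
```

```text
t 8.05 p [ 0.4395 -0.215   0.1157] F [ 7.8  1.4 -1.2] w 0.0106 gf 4.9
[[-0.152, 0.988, 0.002], [0.988, 0.152, -0.001], [-0.001, 0.002, -1.0]] [ 0.81  0.44 -0.5   2.06  0.32  0.71  0.25]
0.0 [-0. -0.]
0.1 [ 0.009  -0.0263]
0.2 [ 0.0205 -0.0515]
0.3 [ 0.0345 -0.0754]
0.4 [ 0.0509 -0.0978]
0.5 [ 0.0694 -0.1185]
0.6 [ 0.0898 -0.1372]
0.7 [ 0.1121 -0.1538]
0.8 [ 0.1359 -0.1681]
0.9 [ 0.1609 -0.1799]
1.0 [ 0.1871 -0.1892]
1.1 [ 0.214  -0.1958]
1.2 [ 0.2415 -0.1997]
1.3 [ 0.2692 -0.2008]
1.4 [ 0.2969 -0.1992]
1.5 [ 0.3243 -0.1948]
1.6 [ 0.3511 -0.1877]
1.7 [ 0.3771 -0.1779]
1.68 [ 0.372  -0.1801]
```

Request:
{"method": "send_rows", "body": {
  "targets": [
    {"translation": [0, 0, 0], "twist": [0, 0, 0], "grip": 5},
    {"translation": [0, 0, 0], "twist": [0, 0, 0], "grip": 5},
    {"translation": [0, 0.009, -0.026], "twist": [0, 0, 0], "grip": 5},
    {"translation": [0, 0.02, -0.051], "twist": [0, 0, 0], "grip": 5},
    {"translation": [0, 0.034, -0.075], "twist": [0, 0, 0], "grip": 5},
    {"translation": [0, 0.051, -0.098], "twist": [0, 0, 0], "grip": 5},
    {"translation": [0, 0.051, -0.098], "twist": [0, 0, 0], "grip": 5}
  ]
}}

```text
time: 8.75
tcp_pos: [0.4688, -0.2104, 0.1744]
eef_rot: [[-0.152, 0.988, -0.002], [0.988, 0.152, -0.001], [-0.001, -0.002, -1.0]]
force: [-2.4, -0.5, -1.8]
grip_width: 0.0092
grip_force: 30.0
```

Request:
{"method": "send_rows", "body": {
  "targets": [
    {"translation": [0, 0.018, -0.021], "twist": [0, 0, 0], "grip": 5},
    {"translation": [0, 0.039, -0.039], "twist": [0, 0, 0], "grip": 5},
    {"translation": [0, 0.061, -0.056], "twist": [0, 0, 0], "grip": 5},
    {"translation": [0, 0.085, -0.07], "twist": [0, 0, 0], "grip": 5},
    {"translation": [0, 0.11, -0.082], "twist": [0, 0, 0], "grip": 5},
    {"translation": [0, 0.136, -0.091], "twist": [0, 0, 0], "grip": 5},
    {"translation": [0, 0.163, -0.098], "twist": [0, 0, 0], "grip": 5},
    {"translation": [0, 0.191, -0.102], "twist": [0, 0, 0], "grip": 5},
    {"translation": [0, 0.218, -0.103], "twist": [0, 0, 0], "grip": 5},
    {"translation": [0, 0.246, -0.101], "twist": [0, 0, 0], "grip": 5}
  ]
}}

```text
time: 9.75
tcp_pos: [0.615, -0.1875, 0.2347]
eef_rot: [[-0.152, 0.988, -0.001], [0.988, 0.152, -0.0], [-0.0, -0.001, -1.0]]
force: [-1.9, 1.6, 3.5]
grip_width: 0.009
grip_force: 30.0
```

Request:
{"method": "send_rows", "body": {
  "targets": [
    {"translation": [0, 0.014, 0.002], "twist": [0, 0, 0], "grip": 5},
    {"translation": [0, 0.027, 0.004], "twist": [0, 0, 0], "grip": 5},
    {"translation": [0, 0.041, 0.007], "twist": [0, 0, 0], "grip": 5},
    {"translation": [0, 0.054, 0.0115], "twist": [0, 0, 0], "grip": 5},
    {"translation": [0, 0.065, 0.015], "twist": [0, 0, 0], "grip": 5},
    {"translation": [0, 0.075, 0.019], "twist": [0, 0, 0], "grip": 5},
    {"translation": [0, 0.08, 0.02], "twist": [0, 0, 0], "grip": 5},
    {"translation": [0, 0.08, 0.02], "twist": [0, 0, 0], "grip": 5}
  ]
}}

```text
time: 10.55
tcp_pos: [0.6624, -0.1802, 0.2211]
eef_rot: [[-0.152, 0.988, -0.001], [0.988, 0.152, 0.001], [0.001, -0.001, -1.0]]
force: [-0.8, 2.0, -3.1]
grip_width: 0.0098
grip_force: 3.0
```

Request:
{"method": "send_rows", "body": {
  "targets": [
    {"translation": [0, 0, 0], "twist": [0, 0, 0], "grip": 24},
    {"translation": [0, 0, 0], "twist": [0, 0, 0], "grip": 24},
    {"translation": [0, 0, 0], "twist": [0, 0, 0], "grip": 24},
    {"translation": [0, 0.008, -0.04], "twist": [0, 0, 0], "grip": 24},
    {"translation": [0, 0.01, -0.1], "twist": [0, 0, 0], "grip": 24},
    {"translation": [0, 0.01, -0.18], "twist": [0, 0, 0], "grip": 24},
    {"translation": [0, 0.01, -0.22], "twist": [0, 0, 0], "grip": 24},
    {"translation": [0, 0.01, -0.22], "twist": [0, 0, 0], "grip": 24}
  ]
}}

```text
time: 11.35
tcp_pos: [0.6702, -0.1798, 0.3599]
eef_rot: [[-0.151, 0.988, 0.009], [0.989, 0.151, -0.002], [-0.004, 0.008, -1.0]]
force: [-0.6, 0.3, -0.3]
grip_width: 0.024
grip_force: 0.0
```

```bash
python3 -c "
from h import *
st()
R=down(PSI+np.pi/2)
p=case(-.09,0.0,.33);print(p);go(p,R)"
```

```text
t 11.35 p [ 0.6702 -0.1798  0.3599] F [-0.6  0.3 -0.3] w 0.024 gf 0.0
[[-0.151, 0.988, 0.009], [0.989, 0.151, -0.002], [-0.004, 0.008, -1.0]] [ 0.56  0.52 -0.54  1.31  0.27  1.37  0.18]
[ 0.42410805 -0.2170791   0.33      ]
trans [0.0008, -0.4152, 0.0464] twist [0.005, 0.002, -0.003]
```

Request:
{"method": "send_rows", "body": {
  "targets": [
    {"translation": [0, -0.08, 0], "twist": [0, 0, 0], "grip": 40},
    {"translation": [0, -0.16, 0], "twist": [0, 0, 0.05], "grip": 40},
    {"translation": [0, -0.24, 0.02], "twist": [0, 0, 0.95], "grip": 40},
    {"translation": [0, -0.32, 0.04], "twist": [0, 0, 0.95], "grip": 40},
    {"translation": [0, -0.4, 0.046], "twist": [0, 0, 0.95], "grip": 40},
    {"translation": [0, -0.415, 0.046], "twist": [0, 0, 0.95], "grip": 40},
    {"translation": [0, -0.415, 0.046], "twist": [0, 0, 0.95], "grip": 40},
    {"translation": [0, -0.415, 0.046], "twist": [0, 0, 0.95], "grip": 40},
    {"translation": [0, -0.415, 0.046], "twist": [0, 0, 0.95], "grip": 40},
    {"translation": [0, -0.415, 0.046], "twist": [0, 0, 0.95], "grip": 40}
  ]
}}

```text
time: 12.35
tcp_pos: [0.4216, -0.2176, 0.3261]
eef_rot: [[0.906, 0.424, -0.001], [0.424, -0.906, -0.0], [-0.001, -0.0, -1.0]]
force: [0.7, -0.3, 0.3]
grip_width: 0.0399
grip_force: 0.0
```

```bash
python3 -c "
from h import *
st(); go(case(-.09,0.0,.33),down(PSI))"
```

```text
t 12.35 p [ 0.4216 -0.2176  0.3261] F [ 0.7 -0.3  0.3] w 0.0399 gf 0.0
[[0.906, 0.424, -0.001], [0.424, -0.906, -0.0], [-0.001, -0.0, -1.0]] [ 0.79  0.11 -0.42  1.89  0.05  1.15 -0.77]
trans [0.0041, 0.001, -0.0066] twist [-0.0, 0.001, 0.179]
```

Request:
{"method": "send_rows", "body": {
  "targets": [
    {"translation": [0, 0, 0], "twist": [0, 0, 0.179], "grip": 40},
    {"translation": [0, 0, 0], "twist": [0, 0, 0.179], "grip": 40},
    {"translation": [0, 0, 0], "twist": [0, 0, 0.179], "grip": 40},
    {"translation": [0, 0, 0], "twist": [0, 0, 0.179], "grip": 40}
  ]
}}

```text
time: 12.75
tcp_pos: [0.422, -0.2174, 0.3263]
eef_rot: [[0.986, 0.166, -0.001], [0.166, -0.986, 0.0], [-0.001, -0.0, -1.0]]
force: [0.9, 0.1, -1.2]
grip_width: 0.0399
grip_force: 0.0
```

```bash
python3 -c "
from h import *
st(); im,m=shot('wrist','w2.png'); np.save('w2.npy',m['world_to_cam'])
for y in(-.084,-.028,.028,.084): print(proj(m,case(0,y,.01),True))"
```

```text
t 12.75 p [ 0.422  -0.2174  0.3263] F [ 0.9  0.1 -1.2] w 0.0399 gf 0.0
[[0.986, 0.166, -0.001], [0.166, -0.986, 0.0], [-0.001, -0.0, -1.0]] [ 0.78  0.11 -0.4   1.89  0.05  1.15 -1.04]
[345.70544325 113.87859194]
[306.3910629  112.52111441]
[266.47121522 112.13596516]
[227.10485607 112.73560416]
```

View pics/w2.png

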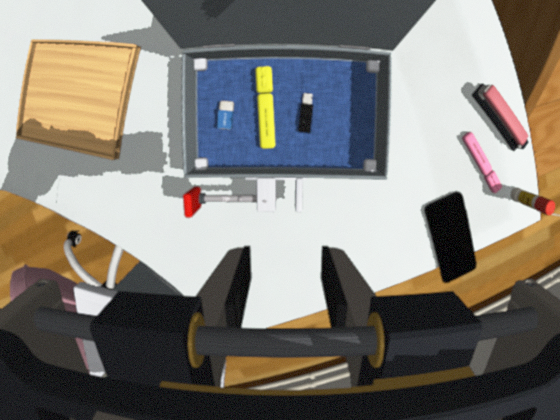

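The lid stays open. Inside lie the eraser (226,115), the highlighter (265,107) and the USB stick (305,112, plug toward the hinge). The fourth slot is empty, and the tray is at (78,98).

```bash
cat > m2.py <<'E'
from h import *
def measure(im,m):
    h=cv2.cvtColor(im,cv2.COLOR_BGR2HSV); out={}
    k=np.zeros(h.shape[:2],np.uint8)
    pts=np.array([proj(m,case(x,y,.01),True) for x,y in((-.078,-.128),(-.078,.128),(.078,.128),(.078,-.128))]).astype(int)
    cv2.fillConvexPoly(k,pts,255)
    M={'hi':(cv2.inRange(h,(22,90,80),(38,255,255)),.020),'usb':(cv2.inRange(h,(0,0,0),(179,255,32)),.013),
       'er_blue':(cv2.inRange(h,(98,120,135),(118,255,255)),.017),'white':(cv2.inRange(h,(0,0,130),(179,70,255)),.016)}
    for n,(b,z) in M.items():
        for c in cv2.findContours(b&k,0,1)[0]:
            if cv2.contourArea(c)<25: continue
            P=np.array([onz(m,*p[0],z,True)[:2] for p in c],np.float32); P=(P-C0)@np.array([[np.cos(PSI),-np.sin(PSI)],[np.sin(PSI),np.cos(PSI)]])
            r=cv2.minAreaRect(P.astype(np.float32)); print(n,'case xy',np.round(r[0],4),'size',np.round(r[1],4),'ang',round(r[2],1),c.mean((0,1)))
if __name__=='__main__':
    measure(cv2.imread('pics/w2.png'),optics.camera_model('wrist'))
E
python3 m2.py
```

```text
hi case xy [0.0074 0.0291] size [0.1152 0.0225] ang 3.6 [265.14594595 106.77837838]
usb case xy [-0.0075 -0.0261] size [0.0146 0.0365] ang 85.1 [305.17105263 118.31578947]
er_blue case xy [0.0008 0.0175] size [0.2157 0.1491] ang 89.8 [275.36978131 112.82902584]
white case xy [-0.0712 -0.1213] size [0.0104 0.0091] ang 3.0 [370.  164.5]
white case xy [-0.0698  0.1202] size [0.0136 0.0147] ang 88.1 [201.97058824 162.14705882]
white case xy [0.011  0.0843] size [0.0202 0.0143] ang 88.0 [226.27906977 105.37209302]
white case xy [ 0.0205 -0.029 ] size [0.0143 0.0125] ang 0.7 [307.52777778  97.97222222]
white case xy [ 0.0728 -0.1209] size [0.011  0.0104] ang 0.1 [372.84615385  65.11538462]
white case xy [0.07   0.1196] size [0.0149 0.0147] ang 0.9 [201.54054054  65.21621622]
```

Run:
```python
from h import *
m=optics.camera_model('wrist')
p=onz(m,226,115,.017,True)[:2]-C0; print('eraser case',p@np.array([[np.cos(PSI),-np.sin(PSI)],[np.sin(PSI),np.cos(PSI)]]))
R=down(PSI+np.radians(3.6))
for z in(.12,.033): go(case(.0074,.0291,z),R)
```

```text
eraser case [-0.0032325   0.08429153]
trans [0.1664, -0.047, 0.3439] twist [-0.0, 0.0, -0.034]
trans [0.1665, -0.0469, 0.4889] twist [-0.0, 0.0, -0.034]
```

Request:
{"method": "send_rows", "body": {
  "targets": [
    {"translation": [0.1, -0.03, 0.06], "twist": [0, 0, -0.034], "grip": 38},
    {"translation": [0.1664, -0.047, 0.12], "twist": [0, 0, -0.034], "grip": 38},
    {"translation": [0.1664, -0.047, 0.2], "twist": [0, 0, -0.034], "grip": 38},
    {"translation": [0.1664, -0.047, 0.28], "twist": [0, 0, -0.034], "grip": 38},
    {"translation": [0.1664, -0.047, 0.344], "twist": [0, 0, -0.034], "grip": 38},
    {"translation": [0.1664, -0.047, 0.4], "twist": [0, 0, -0.034], "grip": 38},
    {"translation": [0.1664, -0.047, 0.44], "twist": [0, 0, -0.034], "grip": 38},
    {"translation": [0.1664, -0.047, 0.47], "twist": [0, 0, -0.034], "grip": 38},
    {"translation": [0.1664, -0.047, 0.47], "twist": [0, 0, -0.034], "grip": 38},
    {"translation": [0.1664, -0.047, 0.47], "twist": [0, 0, -0.034], "grip": 38}
  ]
}}

```text
time: 13.8
tcp_pos: [0.5164, -0.1732, 0.0448]
eef_rot: [[0.976, 0.216, -0.0], [0.216, -0.976, 0.0], [-0.0, -0.0, -1.0]]
force: [-0.5, 0.8, 0.5]
grip_width: 0.0385
grip_force: 0.0
```

Run:
```python
from h import *
st();R=down(PSI+np.radians(3.6))
go(case(.0074,.0291,.033),R)
im,m=shot('wrist','w3.png')
```

```text
t 13.8 p [ 0.5164 -0.1732  0.0448] F [-0.5  0.8  0.5] w 0.0385 gf 0.0
[[0.976, 0.216, -0.0], [0.216, -0.976, 0.0], [-0.0, -0.0, -1.0]] [ 0.53  0.61 -0.34  1.96  0.33  0.62 -1.37]
trans [-0.001, -0.0005, 0.0197] twist [-0.0, 0.0, -0.001]
```

View pics/w3.png

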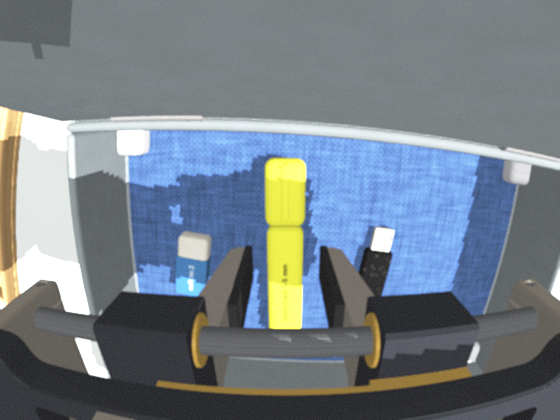

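The highlighter (285,245) is centred between the fingers, and the eraser and USB stick are clear on either side. Descend, grip and lift.

Request:
{"method": "send_rows", "body": {
  "targets": [
    {"translation": [0, 0, 0.01], "twist": [0, 0, 0], "grip": 38},
    {"translation": [0, 0, 0.02], "twist": [0, 0, 0], "grip": 38},
    {"translation": [0, 0, 0.02], "twist": [0, 0, 0], "grip": 38},
    {"translation": [0, 0, 0.02], "twist": [0, 0, 0], "grip": 8},
    {"translation": [0, 0, 0.02], "twist": [0, 0, 0], "grip": 8},
    {"translation": [0, 0, 0.02], "twist": [0, 0, 0], "grip": 8},
    {"translation": [0, 0, 0.02], "twist": [0, 0, 0], "grip": 8},
    {"translation": [0, 0, -0.03], "twist": [0, 0, 0], "grip": 8},
    {"translation": [0, 0, -0.1], "twist": [0, 0, 0], "grip": 8},
    {"translation": [0, 0, -0.2], "twist": [0, 0, 0], "grip": 8}
  ]
}}

```text
time: 14.85
tcp_pos: [0.5151, -0.1729, 0.1548]
eef_rot: [[0.977, 0.215, -0.003], [0.215, -0.977, 0.001], [-0.003, -0.002, -1.0]]
force: [0.8, -0.9, 0.1]
grip_width: 0.0221
grip_force: 30.0
```

```bash
cat > tray.py <<'E'
from h import *
def tray(f=None):
    im,m=shot('top',f); h=cv2.cvtColor(im,cv2.COLOR_BGR2HSV); b=cv2.inRange(h,(8,70,60),(25,255,255)); k=np.zeros_like(b); k[160:290,95:235]=b[160:290,95:235]
    k=cv2.morphologyEx(k,cv2.MORPH_OPEN,np.ones((3,3)))
    c=max(cv2.findContours(k,0,1)[0],key=cv2.contourArea)
    r=cv2.minAreaRect(np.array([onz(m,*p[0],.02)[:2] for p in c],np.float32)); print('tray',r); return r
E
python3 - <<'E'
from tray import *
s=st();r=tray()
go([.51,.21,.15],down(np.radians(-4.6)));go([.51,.21,.044],down(np.radians(-4.6)))
E
```

```text
t 14.85 p [ 0.5151 -0.1729  0.1548] F [ 0.8 -0.9  0.1] w 0.0221 gf 30.0
[[0.977, 0.215, -0.003], [0.215, -0.977, 0.001], [-0.003, -0.002, -1.0]] [ 0.6   0.44 -0.42  1.91  0.23  0.84 -1.29]
tray ((0.5101488828659058, 0.1561807096004486), (0.23169612884521484, 0.1802484542131424), 85.34490203857422)
trans [0.121, -0.6285, 0.0202] twist [0.003, -0.006, 0.189]
trans [0.1194, -0.6296, 0.1969] twist [0.003, -0.006, 0.189]
```

Request:
{"method": "send_rows", "body": {
  "targets": [
    {"translation": [0.02, -0.08, 0], "twist": [0, 0, 0.05], "grip": 8},
    {"translation": [0.03, -0.16, 0], "twist": [0, 0, 0.1], "grip": 8},
    {"translation": [0.05, -0.24, 0], "twist": [0, 0, 0.189], "grip": 8},
    {"translation": [0.06, -0.32, 0], "twist": [0, 0, 0.189], "grip": 8},
    {"translation": [0.08, -0.4, 0], "twist": [0, 0, 0.189], "grip": 8},
    {"translation": [0.1, -0.48, 0], "twist": [0, 0, 0.189], "grip": 8},
    {"translation": [0.11, -0.56, 0.02], "twist": [0, 0, 0.189], "grip": 8},
    {"translation": [0.12, -0.629, 0.05], "twist": [0, 0, 0.189], "grip": 8},
    {"translation": [0.12, -0.629, 0.12], "twist": [0, 0, 0.189], "grip": 8},
    {"translation": [0.12, -0.629, 0.12], "twist": [0, 0, 0.189], "grip": 8}
  ]
}}

```text
time: 15.9
tcp_pos: [0.5016, 0.2105, 0.0784]
eef_rot: [[0.997, -0.077, -0.009], [-0.077, -0.997, -0.003], [-0.008, 0.004, -1.0]]
force: [-0.6, -1.5, 0.6]
grip_width: 0.022
grip_force: 30.0
```

Run:
```python
from h import *
s=st()
go([.51,.21,.036],down(np.radians(-4.6)))
```

```text
t 15.9 p [0.5016 0.2105 0.0784] F [-0.6 -1.5  0.6] w 0.022 gf 30.0
[[0.997, -0.077, -0.009], [-0.077, -0.997, -0.003], [-0.008, 0.004, -1.0]] [-0.14  0.56 -0.4   1.95  0.32  0.7  -2.38]
trans [0.0146, -0.0005, 0.0705] twist [0.003, 0.005, 0.002]
```

Request:
{"method": "send_rows", "body": {
  "targets": [
    {"translation": [0.013, 0, 0.03], "twist": [0, 0.005, 0], "grip": 8},
    {"translation": [0.013, 0, 0.06], "twist": [0, 0.005, 0], "grip": 8},
    {"translation": [0.013, 0, 0.072], "twist": [0, 0.005, 0], "grip": 8},
    {"translation": [0.013, 0, 0.072], "twist": [0, 0.005, 0], "grip": 8},
    {"translation": [0.013, 0, 0.072], "twist": [0, 0.005, 0], "grip": 32},
    {"translation": [0.013, 0, 0.072], "twist": [0, 0.005, 0], "grip": 32},
    {"translation": [0.013, 0, 0], "twist": [0, 0.005, 0], "grip": 32},
    {"translation": [0.013, 0, -0.08], "twist": [0, 0.005, 0], "grip": 32},
    {"translation": [0.013, 0, -0.13], "twist": [0, 0.005, 0], "grip": 32},
    {"translation": [0.013, 0, -0.13], "twist": [0, 0.005, 0], "grip": 32}
  ]
}}

```text
time: 16.9
tcp_pos: [0.5161, 0.2116, 0.1663]
eef_rot: [[0.997, -0.08, 0.017], [-0.08, -0.997, 0.003], [0.017, -0.004, -1.0]]
force: [-0.5, 0.6, -0.2]
grip_width: 0.0322
grip_force: 0.0
```

Run:
```python
from h import *
s=st()
im,m=shot('wrist'); h=cv2.cvtColor(im,cv2.COLOR_BGR2HSV); b=cv2.inRange(h,(22,130,80),(38,255,255))
c=max(cv2.findContours(b,0,1)[0],key=cv2.contourArea); print('hi',cv2.minAreaRect(np.array([onz(m,*p[0],.02,True)[:2] for p in c],np.float32)))
R=down(PSI-np.radians(5))
for z in(.155,.05,.032): go(case(-.0075,-.0261,z),R)
```

```text
t 16.9 p [0.5161 0.2116 0.1663] F [-0.5  0.6 -0.2] w 0.0322 gf 0.0
[[0.997, -0.08, 0.017], [-0.08, -0.997, 0.003], [0.017, -0.004, -1.0]] [-0.09  0.44 -0.45  1.88  0.26  0.85 -2.32]
hi ((0.5141110420227051, 0.20925819873809814), (0.022641655057668686, 0.11485033482313156), 85.86180114746094)
trans [0.0504, 0.7327, 0.0139] twist [-0.001, -0.009, -0.096]
trans [0.048, 0.733, 0.1888] twist [-0.001, -0.009, -0.096]
trans [0.0476, 0.7331, 0.2188] twist [-0.001, -0.009, -0.096]
```

Request:
{"method": "send_rows", "body": {
  "targets": [
    {"translation": [0.01, 0.08, 0], "twist": [0, -0.009, -0.096], "grip": 32},
    {"translation": [0.02, 0.16, 0], "twist": [0, -0.009, -0.096], "grip": 32},
    {"translation": [0.03, 0.24, 0], "twist": [0, -0.009, -0.096], "grip": 32},
    {"translation": [0.03, 0.32, 0], "twist": [0, -0.009, -0.096], "grip": 32},
    {"translation": [0.04, 0.4, 0], "twist": [0, -0.009, -0.096], "grip": 32},
    {"translation": [0.04, 0.48, 0], "twist": [0, -0.009, -0.096], "grip": 32},
    {"translation": [0.05, 0.56, 0], "twist": [0, -0.009, -0.096], "grip": 32},
    {"translation": [0.05, 0.64, 0], "twist": [0, -0.009, -0.096], "grip": 32},
    {"translation": [0.05, 0.733, 0.02], "twist": [0, -0.009, -0.096], "grip": 32},
    {"translation": [0.049, 0.733, 0.07], "twist": [0, -0.009, -0.096], "grip": 32}
  ]
}}

```text
time: 17.95
tcp_pos: [0.5072, -0.239, 0.1197]
eef_rot: [[0.998, 0.061, -0.003], [0.061, -0.998, -0.006], [-0.003, 0.006, -1.0]]
force: [0.3, -0.4, -0.6]
grip_width: 0.032
grip_force: 0.0
```

Request:
{"method": "send_rows", "body": {
  "targets": [
    {"translation": [0, 0, 0.02], "twist": [0, 0, 0], "grip": 32},
    {"translation": [0, 0, 0.02], "twist": [0, 0, 0], "grip": 32},
    {"translation": [0, 0, 0.02], "twist": [0, 0, 0], "grip": 32}
  ]
}}

```text
time: 18.25
tcp_pos: [0.508, -0.2286, 0.1071]
eef_rot: [[0.997, 0.074, -0.007], [0.074, -0.997, 0.001], [-0.006, -0.001, -1.0]]
force: [-0.0, 0.1, 0.3]
grip_width: 0.0319
grip_force: 0.0
```

Run:
```python
from m2 import *
s=st()
im,m=shot('wrist','w4.png'); measure(im,m)
R=down(PSI-np.radians(5)); print(proj(m,case(-.0075,-.0261,.013),True))
for z in(.05,.032): go(case(-.0075,-.0261,z),R)
```

```text
t 18.25 p [ 0.508  -0.2286  0.1071] F [-0.   0.1  0.3] w 0.0319 gf 0.0
[[0.997, 0.074, -0.007], [0.074, -0.997, 0.001], [-0.006, -0.001, -1.0]] [ 0.64  0.52 -0.35  1.91  0.25  0.76 -1.35]
usb case xy [-0.0707  0.0898] size [0.0098 0.0746] ang 0.6 [165.34193548 297.96129032]
usb case xy [-0.0521 -0.0502] size [0.0418 0.0128] ang 5.7 [321.23809524 271.17142857]
usb case xy [-0.0505  0.0077] size [0.0132 0.0474] ang 70.4 [249.5        273.51754386]
usb case xy [-0.0068 -0.0264] size [0.0158 0.0405] ang 85.2 [288.30120482 218.84939759]
er_blue case xy [-0.0435  0.073 ] size [0.1008 0.048 ] ang 82.0 [171.66304348 266.93478261]
er_blue case xy [0.0038 0.0159] size [0.213 0.145] ang 89.4 [261.99252137 189.43589744]
white case xy [-0.0693 -0.1198] size [0.0101 0.0093] ang 3.5 [402.38888889 281.16666667]
white case xy [0.0108 0.0853] size [0.0162 0.0125] ang 85.5 [148.45762712 211.27118644]
white case xy [ 0.0213 -0.029 ] size [0.0127 0.0144] ang 85.3 [288.62686567 184.26865672]
white case xy [0.0712 0.1168] size [0.0147 0.0152] ang 0.9 [103.14035088 141.78947368]
white case xy [ 0.0725 -0.1201] size [0.0098 0.0123] ang 86.7 [404.45283019 109.69811321]
[287.73282235 220.52918107]
trans [0.0023, 0.002, 0.0961] twist [-0.0, 0.003, 0.002]
trans [0.0024, 0.002, 0.1261] twist [-0.0, 0.003, 0.002]
```

View pics/w4.png

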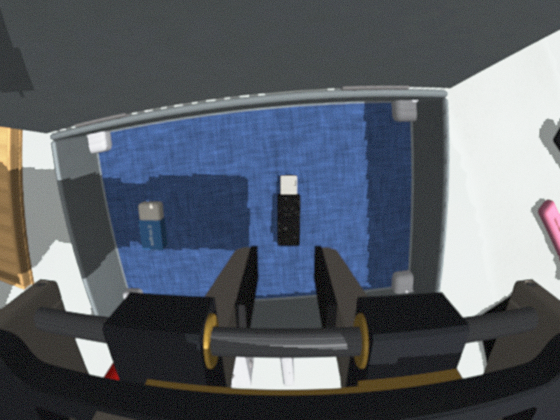

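The USB body (288,219) is centred and undisturbed, and the eraser is still at (151,225). Pick the USB.

Request:
{"method": "send_rows", "body": {
  "targets": [
    {"translation": [0.002, 0.002, 0.06], "twist": [0, 0, 0], "grip": 32},
    {"translation": [0.003, 0.002, 0.1], "twist": [0, 0, 0], "grip": 32},
    {"translation": [0.003, 0.002, 0.127], "twist": [0, 0, 0], "grip": 32},
    {"translation": [0.003, 0.002, 0.127], "twist": [0, 0, 0], "grip": 32},
    {"translation": [0.003, 0.002, 0.127], "twist": [0, 0, 0], "grip": 6},
    {"translation": [0.003, 0.002, 0.127], "twist": [0, 0, 0], "grip": 6},
    {"translation": [0.003, 0.002, 0.127], "twist": [0, 0, 0], "grip": 6},
    {"translation": [0.003, 0.002, 0.127], "twist": [0, 0, 0], "grip": 6}
  ]
}}

```text
time: 19.1
tcp_pos: [0.5096, -0.2315, 0.0315]
eef_rot: [[0.997, 0.071, -0.005], [0.071, -0.997, -0.001], [-0.005, 0.0, -1.0]]
force: [0.6, 1.0, 4.7]
grip_width: 0.0176
grip_force: 30.0
```

Request:
{"method": "send_rows", "body": {
  "targets": [
    {"translation": [0, 0, -0.05], "twist": [0, 0, 0], "grip": 6},
    {"translation": [0, 0, -0.12], "twist": [0, 0, 0], "grip": 6},
    {"translation": [0, 0, -0.2], "twist": [0, 0, 0], "grip": 6},
    {"translation": [0, 0, -0.2], "twist": [0, 0, 0], "grip": 6}
  ]
}}

```text
time: 19.5
tcp_pos: [0.5134, -0.2331, 0.1569]
eef_rot: [[0.998, 0.07, 0.004], [0.07, -0.997, -0.005], [0.004, 0.006, -1.0]]
force: [-0.6, -0.0, -0.2]
grip_width: 0.0175
grip_force: 30.0
```

Run:
```python
from tray import *
s=st();r=tray()
for z in(.15,.036): go([.50,.15,z],down(np.radians(-4.6)))
```

```text
t 19.5 p [ 0.5134 -0.2331  0.1569] F [-0.6 -0.  -0.2] w 0.0175 gf 30.0
[[0.998, 0.07, 0.004], [0.07, -0.997, -0.005], [0.004, 0.006, -1.0]] [ 0.66  0.46 -0.38  1.87  0.22  0.85 -1.33]
tray ((0.5101543664932251, 0.1561501920223236), (0.2318272739648819, 0.17993956804275513), 85.44282531738281)
trans [0.0255, -0.6377, 0.0042] twist [0.002, 0.0, 0.096]
trans [0.0257, -0.6384, 0.1942] twist [0.002, 0.0, 0.096]
```

Request:
{"method": "send_rows", "body": {
  "targets": [
    {"translation": [0, -0.08, 0], "twist": [0, 0, 0.05], "grip": 6},
    {"translation": [0.01, -0.16, 0], "twist": [0, 0, 0.096], "grip": 6},
    {"translation": [0.01, -0.24, 0], "twist": [0, 0, 0.096], "grip": 6},
    {"translation": [0.02, -0.32, 0], "twist": [0, 0, 0.096], "grip": 6},
    {"translation": [0.02, -0.4, 0], "twist": [0, 0, 0.096], "grip": 6},
    {"translation": [0.02, -0.48, 0], "twist": [0, 0, 0.096], "grip": 6},
    {"translation": [0.025, -0.56, 0.02], "twist": [0, 0, 0.096], "grip": 6},
    {"translation": [0.025, -0.638, 0.04], "twist": [0, 0, 0.096], "grip": 6},
    {"translation": [0.025, -0.638, 0.11], "twist": [0, 0, 0.096], "grip": 6},
    {"translation": [0.025, -0.638, 0.11], "twist": [0, 0, 0.096], "grip": 6}
  ]
}}

```text
time: 20.55
tcp_pos: [0.4925, 0.1509, 0.0794]
eef_rot: [[0.997, -0.077, -0.017], [-0.077, -0.997, -0.004], [-0.017, 0.005, -1.0]]
force: [-0.6, -0.6, 0.7]
grip_width: 0.0173
grip_force: 30.0
```

Run:
```python
from h import *
s=st()
go([.50,.15,.034],down(np.radians(-4.6)))
```

```text
t 20.55 p [0.4925 0.1509 0.0794] F [-0.6 -0.6  0.7] w 0.0173 gf 30.0
[[0.997, -0.077, -0.017], [-0.077, -0.997, -0.004], [-0.017, 0.005, -1.0]] [-0.03  0.53 -0.4   2.01  0.31  0.68 -2.28]
trans [0.0139, 0.0001, 0.0755] twist [0.003, 0.011, 0.002]
```

Request:
{"method": "send_rows", "body": {
  "targets": [
    {"translation": [0.008, 0, 0.03], "twist": [0, 0.003, 0], "grip": 6},
    {"translation": [0.008, 0, 0.06], "twist": [0, 0.003, 0], "grip": 6},
    {"translation": [0.008, 0, 0.075], "twist": [0, 0.003, 0], "grip": 6},
    {"translation": [0.008, 0, 0.075], "twist": [0, 0.003, 0], "grip": 6},
    {"translation": [0.008, 0, 0.075], "twist": [0, 0.003, 0], "grip": 28},
    {"translation": [0.008, 0, 0.075], "twist": [0, 0.003, 0], "grip": 28},
    {"translation": [0.008, 0, 0], "twist": [0, 0.003, 0], "grip": 28},
    {"translation": [0.008, 0, -0.08], "twist": [0, 0.003, 0], "grip": 28},
    {"translation": [0.008, 0, -0.13], "twist": [0, 0.003, 0], "grip": 28},
    {"translation": [0.008, 0, -0.13], "twist": [0, 0.003, 0], "grip": 28}
  ]
}}

```text
time: 21.55
tcp_pos: [0.5055, 0.1519, 0.1679]
eef_rot: [[0.997, -0.08, 0.008], [-0.08, -0.997, 0.001], [0.008, -0.002, -1.0]]
force: [1.1, 0.1, -0.5]
grip_width: 0.0284
grip_force: 0.0
```

Run:
```python
from h import *
s=st()
R=down(PSI)
for z in(.155,.09,.032): go(case(-.004,.0848,z),R)
```

```text
t 21.55 p [0.5055 0.1519 0.1679] F [ 1.1  0.1 -0.5] w 0.0284 gf 0.0
[[0.997, -0.08, 0.008], [-0.08, -0.997, 0.001], [0.008, -0.002, -1.0]] [ 0.02  0.4  -0.46  1.95  0.24  0.84 -2.22]
trans [0.0201, 0.4528, 0.0208] twist [-0.001, -0.005, -0.151]
trans [0.0192, 0.453, 0.1291] twist [-0.001, -0.005, -0.151]
trans [0.0184, 0.4532, 0.2258] twist [-0.001, -0.005, -0.151]
```

Request:
{"method": "send_rows", "body": {
  "targets": [
    {"translation": [0, 0.08, 0], "twist": [0, 0, -0.05], "grip": 34},
    {"translation": [0.01, 0.16, 0], "twist": [0, -0.005, -0.1], "grip": 34},
    {"translation": [0.01, 0.24, 0], "twist": [0, -0.005, -0.151], "grip": 34},
    {"translation": [0.02, 0.32, 0], "twist": [0, -0.005, -0.151], "grip": 34},
    {"translation": [0.02, 0.4, 0], "twist": [0, -0.005, -0.151], "grip": 34},
    {"translation": [0.02, 0.453, 0.02], "twist": [0, -0.005, -0.151], "grip": 34},
    {"translation": [0.019, 0.453, 0.08], "twist": [0, -0.005, -0.151], "grip": 34},
    {"translation": [0.019, 0.453, 0.12], "twist": [0, -0.005, -0.151], "grip": 34},
    {"translation": [0.019, 0.453, 0.12], "twist": [0, -0.005, -0.151], "grip": 34},
    {"translation": [0.019, 0.453, 0.12], "twist": [0, -0.005, -0.151], "grip": 34}
  ]
}}

```text
time: 22.55
tcp_pos: [0.4918, -0.1207, 0.0908]
eef_rot: [[0.988, 0.157, -0.01], [0.157, -0.988, -0.001], [-0.01, -0.001, -1.0]]
force: [0.5, -0.2, 0.2]
grip_width: 0.0341
grip_force: 0.0
```

Run:
```python
from m2 import *
s=st()
im,m=shot('wrist'); measure(im,m)
for z in(.05,.033): go(case(-.004,.0848,z),down(PSI))
```

```text
t 22.55 p [ 0.4918 -0.1207  0.0908] F [ 0.5 -0.2  0.2] w 0.0341 gf 0.0
[[0.988, 0.157, -0.01], [0.157, -0.988, -0.001], [-0.01, -0.001, -1.0]] [ 0.49  0.49 -0.39  2.03  0.29  0.68 -1.5 ]
usb case xy [-0.0693 -0.0159] size [0.0788 0.0037] ang 89.3 [402.73142857 297.18285714]
usb case xy [-0.0482  0.0563] size [0.0518 0.0134] ang 17.5 [324.5648855 277.4351145]
usb case xy [-0.0496  0.116 ] size [0.0139 0.0559] ang 79.4 [246.31654676 279.72661871]
er_blue case xy [0.004  0.0209] size [0.1457 0.2113] ang 0.0 [348.62859796 205.08170845]
white case xy [-0.0695 -0.1186] size [0.0094 0.0061] ang 18.9 [503.68181818 289.40909091]
white case xy [0.0099 0.0842] size [0.0146 0.019 ] ang 0.0 [286.77380952 206.01190476]
white case xy [ 0.0723 -0.1184] size [0.0064 0.0117] ang 85.3 [531.03030303 134.90909091]
white case xy [0.071  0.1203] size [0.0137 0.0139] ang 89.1 [232.55405405 118.56756757]
trans [0.0061, -0.0007, 0.0693] twist [0.0, 0.005, 0.0]
trans [0.0064, -0.0007, 0.0977] twist [0.0, 0.005, 0.0]
```

Request:
{"method": "send_rows", "body": {
  "targets": [
    {"translation": [0.004, 0, 0.06], "twist": [0, 0, 0], "grip": 34},
    {"translation": [0.004, 0, 0.097], "twist": [0, 0, 0], "grip": 34},
    {"translation": [0.004, 0, 0.097], "twist": [0, 0, 0], "grip": 34},
    {"translation": [0.004, 0, 0.097], "twist": [0, 0, 0], "grip": 6},
    {"translation": [0.004, 0, 0.097], "twist": [0, 0, 0], "grip": 6},
    {"translation": [0.004, 0, 0.097], "twist": [0, 0, 0], "grip": 6},
    {"translation": [0.004, 0, 0.097], "twist": [0, 0, 0], "grip": 6},
    {"translation": [0.004, 0, 0.04], "twist": [0, 0, 0], "grip": 6},
    {"translation": [0.004, 0, -0.04], "twist": [0, 0, 0], "grip": 6},
    {"translation": [0.004, 0, -0.11], "twist": [0, 0, 0], "grip": 6}
  ]
}}

```text
time: 23.6
tcp_pos: [0.4949, -0.1205, 0.159]
eef_rot: [[0.988, 0.157, -0.009], [0.157, -0.988, -0.001], [-0.009, -0.0, -1.0]]
force: [1.0, -1.3, -0.6]
grip_width: 0.0188
grip_force: 30.0
```

Run:
```python
from tray import *
s=st();r=tray()
for z in(.15,.034): go([.505,.095,z],down(np.radians(-4.6)))
```

```text
t 23.6 p [ 0.4949 -0.1205  0.159 ] F [ 1.  -1.3 -0.6] w 0.0188 gf 30.0
[[0.988, 0.157, -0.009], [0.157, -0.988, -0.001], [-0.009, -0.0, -1.0]] [ 0.54  0.39 -0.45  1.98  0.23  0.83 -1.45]
tray ((0.5102527737617493, 0.15608537197113037), (0.23158444464206696, 0.17991051077842712), 85.37644958496094)
trans [0.0664, -0.354, 0.0241] twist [0.003, -0.001, 0.151]
trans [0.0663, -0.3549, 0.2174] twist [0.003, -0.001, 0.151]
```

Request:
{"method": "send_rows", "body": {
  "targets": [
    {"translation": [0.01, -0.08, 0], "twist": [0, 0, 0.05], "grip": 6},
    {"translation": [0.03, -0.16, 0], "twist": [0, 0, 0.1], "grip": 6},
    {"translation": [0.05, -0.24, 0], "twist": [0, 0, 0.151], "grip": 6},
    {"translation": [0.06, -0.32, 0.01], "twist": [0, 0, 0.151], "grip": 6},
    {"translation": [0.068, -0.354, 0.05], "twist": [0, 0, 0.151], "grip": 6},
    {"translation": [0.068, -0.354, 0.12], "twist": [0, 0, 0.151], "grip": 6},
    {"translation": [0.068, -0.354, 0.14], "twist": [0, 0, 0.151], "grip": 6},
    {"translation": [0.068, -0.354, 0.14], "twist": [0, 0, 0.151], "grip": 6}
  ]
}}

```text
time: 24.45
tcp_pos: [0.4999, 0.0947, 0.0712]
eef_rot: [[0.997, -0.08, -0.013], [-0.08, -0.997, -0.002], [-0.013, 0.003, -1.0]]
force: [-0.6, -0.7, -0.5]
grip_width: 0.0185
grip_force: 30.0
```

Run:
```python
from h import *
s=st()
go([.505,.095,.034],down(np.radians(-4.6)))
```

```text
t 24.45 p [0.4999 0.0947 0.0712] F [-0.6 -0.7 -0.5] w 0.0185 gf 30.0
[[0.997, -0.08, -0.013], [-0.08, -0.997, -0.002], [-0.013, 0.003, -1.0]] [ 0.07  0.53 -0.4   2.03  0.32  0.66 -2.19]
trans [0.0093, -0.0014, 0.0619] twist [0.002, 0.008, -0.0]
```

Request:
{"method": "send_rows", "body": {
  "targets": [
    {"translation": [0.007, 0, 0.03], "twist": [0, 0.005, 0], "grip": 6},
    {"translation": [0.007, 0, 0.062], "twist": [0, 0.005, 0], "grip": 6},
    {"translation": [0.007, 0, 0.062], "twist": [0, 0.005, 0], "grip": 6},
    {"translation": [0.007, 0, 0.062], "twist": [0, 0.005, 0], "grip": 28},
    {"translation": [0.007, 0, 0.062], "twist": [0, 0.005, 0], "grip": 28},
    {"translation": [0.007, 0, 0], "twist": [0, 0.005, 0], "grip": 28},
    {"translation": [0.007, 0, -0.08], "twist": [0, 0.005, 0], "grip": 28},
    {"translation": [-0.05, 0, -0.16], "twist": [0, 0.005, 0], "grip": 28},
    {"translation": [-0.1, 0, -0.24], "twist": [0, 0.005, 0], "grip": 28},
    {"translation": [-0.1, 0, -0.24], "twist": [0, 0.005, 0], "grip": 28}
  ]
}}

```text
time: 25.45
tcp_pos: [0.4425, 0.1014, 0.2218]
eef_rot: [[0.997, -0.079, 0.005], [-0.079, -0.997, -0.002], [0.006, 0.002, -1.0]]
force: [1.0, -0.4, 0.3]
grip_width: 0.0277
grip_force: 0.0
```

Run:
```python
from h import *
s=st(); shot('wrist','w5.png')
R=down(PSI+np.pi/2)
go(s['tcp_pos'],R); go(case(.02,.0,.36),R)
```

```text
t 25.45 p [0.4425 0.1014 0.2218] F [ 1.  -0.4  0.3] w 0.0277 gf 0.0
[[0.997, -0.079, 0.005], [-0.079, -0.997, -0.002], [0.006, 0.002, -1.0]] [ 0.18  0.2  -0.53  2.06  0.13  0.91 -2.08]
trans [-0.0003, -0.0001, 0.0008] twist [0.005, -0.002, -1.15]
trans [0.1906, 0.4891, -0.2272] twist [0.005, -0.002, -1.15]
```

View pics/w5.png

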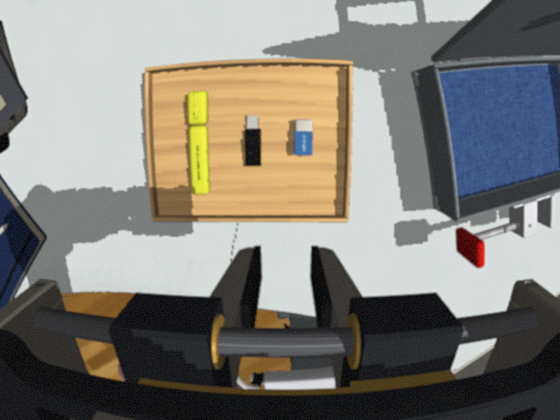

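The tray holds the highlighter (199,145), the USB stick (253,140) and the eraser (303,137), and the case is empty with the lid open. Next is closing the lid: turn and go above the bar.

Request:
{"method": "send_rows", "body": {
  "targets": [
    {"translation": [0, 0, -0.08], "twist": [0, 0, -0.1], "grip": 26},
    {"translation": [0, 0, -0.16], "twist": [0, 0, -0.2], "grip": 26},
    {"translation": [0, 0, -0.227], "twist": [0, 0, -0.98], "grip": 26},
    {"translation": [0.05, 0.08, -0.24], "twist": [0, 0, -0.98], "grip": 26},
    {"translation": [0.1, 0.14, -0.24], "twist": [0, 0, -0.98], "grip": 26},
    {"translation": [0.14, 0.2, -0.24], "twist": [0, 0, -0.98], "grip": 26},
    {"translation": [0.18, 0.27, -0.24], "twist": [0, 0, -0.98], "grip": 26},
    {"translation": [0.19, 0.34, -0.24], "twist": [0, 0, -0.98], "grip": 26},
    {"translation": [0.19, 0.42, -0.24], "twist": [0, 0, -0.98], "grip": 26},
    {"translation": [0.19, 0.489, -0.24], "twist": [0, 0, -0.98], "grip": 26}
  ]
}}

```text
time: 26.5
tcp_pos: [0.5331, -0.2027, 0.3612]
eef_rot: [[0.174, 0.985, -0.002], [0.985, -0.174, -0.002], [-0.002, -0.001, -1.0]]
force: [0.6, 0.3, -0.7]
grip_width: 0.0259
grip_force: 0.0
```

Run:
```python
from h import *
s=st(); 
R=down(PSI+np.pi/2)
go(case(.1587,0,.36),R)
```

```text
t 26.5 p [ 0.5331 -0.2027  0.3612] F [ 0.6  0.3 -0.7] w 0.0259 gf 0.0
[[0.174, 0.985, -0.002], [0.985, -0.174, -0.002], [-0.002, -0.001, -1.0]] [ 0.68  0.27 -0.46  1.63  0.13  1.27  0.02]
trans [0.08, 0.2172, 0.0015] twist [-0.001, 0.001, -0.212]
```

Request:
{"method": "send_rows", "body": {
  "targets": [
    {"translation": [0.03, 0.08, 0], "twist": [0, 0, -0.1], "grip": 26},
    {"translation": [0.06, 0.16, 0], "twist": [0, 0, -0.212], "grip": 26},
    {"translation": [0.08, 0.217, 0], "twist": [0, 0, -0.212], "grip": 26},
    {"translation": [0.08, 0.217, 0], "twist": [0, 0, -0.212], "grip": 26},
    {"translation": [0.08, 0.217, 0], "twist": [0, 0, -0.212], "grip": 26}
  ]
}}

```text
time: 27.0
tcp_pos: [0.6701, -0.1765, 0.3598]
eef_rot: [[-0.152, 0.988, -0.004], [0.988, 0.152, -0.001], [-0.0, -0.004, -1.0]]
force: [-0.3, -0.6, 0.2]
grip_width: 0.0257
grip_force: 0.0
```

Run:
```python
from h import *
s=st(); 
R=down(PSI+np.pi/2)
go(case(.1587,0,.222),R)
im,m=shot('wrist','w6.png'); print(proj(m,case(.1587,.05,.212),True),proj(m,case(.1587,-.05,.212),True))
```

```text
t 27.0 p [ 0.6701 -0.1765  0.3598] F [-0.3 -0.6  0.2] w 0.0257 gf 0.0
[[-0.152, 0.988, -0.004], [0.988, 0.152, -0.001], [-0.0, -0.004, -1.0]] [ 0.53  0.52 -0.5   1.31  0.25  1.38  0.19]
trans [-0.0026, -0.0003, 0.2297] twist [-0.002, 0.0, -0.003]
[286.21562074 155.19770364] [286.61041402 257.61053181]
```

View pics/w6.png

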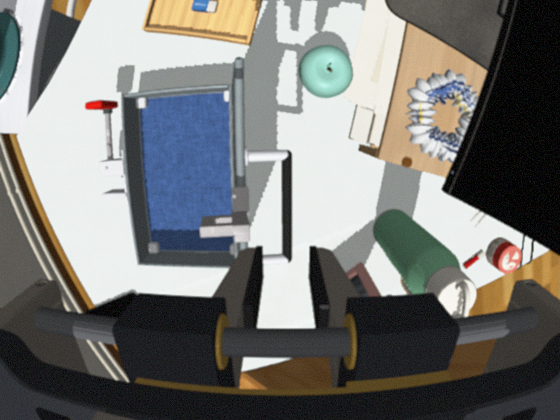

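The bar (287,153)–(288,262) is where predicted. Descend and grip.

Request:
{"method": "send_rows", "body": {
  "targets": [
    {"translation": [-0.003, 0, 0.07], "twist": [0, 0, 0], "grip": 26},
    {"translation": [-0.003, 0, 0.14], "twist": [0, 0, 0], "grip": 26},
    {"translation": [-0.003, 0, 0.19], "twist": [0, 0, 0], "grip": 26},
    {"translation": [-0.003, 0, 0.23], "twist": [0, 0, 0], "grip": 26},
    {"translation": [-0.003, 0, 0.23], "twist": [0, 0, 0], "grip": 26},
    {"translation": [-0.003, 0, 0.23], "twist": [0, 0, 0], "grip": 5},
    {"translation": [-0.003, 0, 0.23], "twist": [0, 0, 0], "grip": 5},
    {"translation": [-0.003, 0, 0.23], "twist": [0, 0, 0], "grip": 5},
    {"translation": [-0.003, 0, 0.23], "twist": [0, 0, 0], "grip": 5}
  ]
}}

```text
time: 27.95
tcp_pos: [0.6709, -0.1791, 0.2257]
eef_rot: [[-0.151, 0.988, 0.002], [0.988, 0.151, -0.003], [-0.004, 0.001, -1.0]]
force: [-0.4, -1.3, 6.7]
grip_width: 0.009
grip_force: 30.0
```

```bash
python3 -c "
import numpy as np
a0=np.arctan2(46,160); r=166.5
f=lambda th:np.array([-r*np.cos(a0+th),-r*np.sin(a0+th)])/600
for a,ths in((1.75,np.arange(1.65,.7,-.1)),(.75,np.arange(.65,-.1,-.1))):
  print([np.round(f(max(t,0))-f(a),4).tolist() for t in ths])"
```

```text
[[-0.0254, -0.011], [-0.0519, -0.0195], [-0.079, -0.0252], [-0.1066, -0.0283], [-0.1343, -0.0285], [-0.1619, -0.026], [-0.1892, -0.0207], [-0.2157, -0.0128], [-0.2414, -0.0022], [-0.2659, 0.0109]]
[[-0.023, 0.0155], [-0.0444, 0.0331], [-0.0639, 0.0528], [-0.0814, 0.0744], [-0.0966, 0.0976], [-0.1094, 0.1222], [-0.1197, 0.148], [-0.1238, 0.1612]]
```

Request:
{"method": "send_rows", "body": {
  "targets": [
    {"translation": [0, -0.0254, -0.013], "twist": [0, 0, 0], "grip": 5},
    {"translation": [0, -0.052, -0.022], "twist": [0, 0, 0], "grip": 5},
    {"translation": [0, -0.079, -0.027], "twist": [0, 0, 0], "grip": 5},
    {"translation": [0, -0.107, -0.03], "twist": [0, 0, 0], "grip": 5},
    {"translation": [0, -0.134, -0.03], "twist": [0, 0, 0], "grip": 5},
    {"translation": [0, -0.162, -0.027], "twist": [0, 0, 0], "grip": 5},
    {"translation": [0, -0.189, -0.022], "twist": [0, 0, 0], "grip": 5},
    {"translation": [0, -0.216, -0.014], "twist": [0, 0, 0], "grip": 5},
    {"translation": [0, -0.241, -0.003], "twist": [0, 0, 0], "grip": 5},
    {"translation": [0, -0.266, 0.01], "twist": [0, 0, 0], "grip": 5}
  ]
}}

```text
time: 28.95
tcp_pos: [0.5128, -0.2033, 0.2187]
eef_rot: [[-0.152, 0.988, 0.002], [0.988, 0.152, -0.003], [-0.004, 0.001, -1.0]]
force: [1.2, -1.9, -1.9]
grip_width: 0.0089
grip_force: 30.0
```

Request:
{"method": "send_rows", "body": {
  "targets": [
    {"translation": [0, -0.023, 0.0155], "twist": [0, 0, 0], "grip": 5},
    {"translation": [0, -0.0444, 0.033], "twist": [0, 0, 0], "grip": 5},
    {"translation": [0, -0.064, 0.053], "twist": [0, 0, 0], "grip": 5},
    {"translation": [0, -0.0814, 0.0744], "twist": [0, 0, 0], "grip": 5},
    {"translation": [0, -0.0966, 0.0976], "twist": [0, 0, 0], "grip": 5},
    {"translation": [0, -0.1094, 0.1222], "twist": [0, 0, 0], "grip": 5},
    {"translation": [0, -0.1197, 0.148], "twist": [0, 0, 0], "grip": 5},
    {"translation": [0, -0.1238, 0.161], "twist": [0, 0, 0], "grip": 5},
    {"translation": [0, -0.1238, 0.165], "twist": [0, 0, 0], "grip": 5},
    {"translation": [0, -0.1238, 0.165], "twist": [0, 0, 0], "grip": 5}
  ]
}}

```text
time: 29.95
tcp_pos: [0.4398, -0.2146, 0.1214]
eef_rot: [[-0.152, 0.988, -0.001], [0.988, 0.152, -0.004], [-0.004, -0.001, -1.0]]
force: [-4.5, 2.7, 20.4]
grip_width: 0.0089
grip_force: 30.0
```

Request:
{"method": "send_rows", "body": {
  "targets": [
    {"translation": [0, 0, 0], "twist": [0, 0, 0], "grip": 36},
    {"translation": [0, 0, 0], "twist": [0, 0, 0], "grip": 36},
    {"translation": [0, 0, 0], "twist": [0, 0, 0], "grip": 36},
    {"translation": [0, 0, -0.08], "twist": [0, 0, 0], "grip": 36},
    {"translation": [0, 0, -0.15], "twist": [0, 0, 0.1], "grip": 36},
    {"translation": [0.1, -0.05, -0.15], "twist": [0, 0, 0.98], "grip": 36},
    {"translation": [0.17, -0.1, -0.15], "twist": [0, 0, 0.98], "grip": 36},
    {"translation": [0.2, -0.12, -0.15], "twist": [0, 0, 0.98], "grip": 36},
    {"translation": [0.2, -0.12, -0.15], "twist": [0, 0, 0.98], "grip": 36},
    {"translation": [0.2, -0.12, -0.15], "twist": [0, 0, 0.98], "grip": 36}
  ]
}}

```text
time: 30.95
tcp_pos: [0.3486, -0.1058, 0.2087]
eef_rot: [[0.683, 0.73, -0.002], [0.73, -0.683, -0.003], [-0.003, 0.001, -1.0]]
force: [0.3, -0.2, 0.1]
grip_width: 0.0364
grip_force: 0.0
```

Run:
```python
from h import *
s=st(); go([.3825,-.0992,.2],down(PSI))
```

```text
t 30.95 p [ 0.3486 -0.1058  0.2087] F [ 0.3 -0.2  0.1] w 0.0364 gf 0.0
[[0.683, 0.73, -0.002], [0.73, -0.683, -0.003], [-0.003, 0.001, -1.0]] [ 0.71  0.05 -0.52  2.25  0.04  0.85 -0.58]
trans [0.0467, 0.0336, 0.0144] twist [0.001, 0.002, 0.421]
```

Request:
{"method": "send_rows", "body": {
  "targets": [
    {"translation": [0.047, 0.034, 0.014], "twist": [0, 0, 0.42], "grip": 36},
    {"translation": [0.047, 0.034, 0.014], "twist": [0, 0, 0.42], "grip": 36},
    {"translation": [0.047, 0.034, 0.014], "twist": [0, 0, 0.42], "grip": 36},
    {"translation": [0.047, 0.034, 0.014], "twist": [0, 0, 0.42], "grip": 36},
    {"translation": [0.047, 0.034, 0.014], "twist": [0, 0, 0.42], "grip": 36},
    {"translation": [0.047, 0.034, 0.014], "twist": [0, 0, 0.42], "grip": 36}
  ]
}}

```text
time: 31.55
tcp_pos: [0.3834, -0.0996, 0.1999]
eef_rot: [[0.987, 0.163, -0.002], [0.163, -0.987, -0.002], [-0.003, 0.001, -1.0]]
force: [-0.2, 0.0, -0.6]
grip_width: 0.0361
grip_force: 0.0
```

Run:
```python
from h import *
s=st(); go([.3825,-.0992,.12],down(PSI)); go([.3825,-.0992,.085],down(PSI))
im,m=shot('wrist','w7.png');h=cv2.cvtColor(im,cv2.COLOR_BGR2HSV)
red=cv2.inRange(h,(0,140,60),(8,255,255))|cv2.inRange(h,(172,140,60),(179,255,255)); red[:,:240]=0;red[:,320:]=0;red[260:]=0
v,u=np.nonzero(red); print(u.min(),u.max(),v.min(),v.max(),onz(m,u.mean(),v.mean(),.09,True))
```

```text
t 31.55 p [ 0.3834 -0.0996  0.1999] F [-0.2  0.  -0.6] w 0.0361 gf 0.0
[[0.987, 0.163, -0.002], [0.163, -0.987, -0.002], [-0.003, 0.001, -1.0]] [ 0.62  0.13 -0.48  2.2   0.08  0.84 -1.31]
trans [-0.001, -0.001, 0.1332] twist [0.001, 0.002, 0.004]
trans [-0.0009, -0.0011, 0.1915] twist [0.001, 0.002, 0.004]
279 292 192 238 [ 0.38491694 -0.09916928  0.09      ]
```

View pics/w7.png

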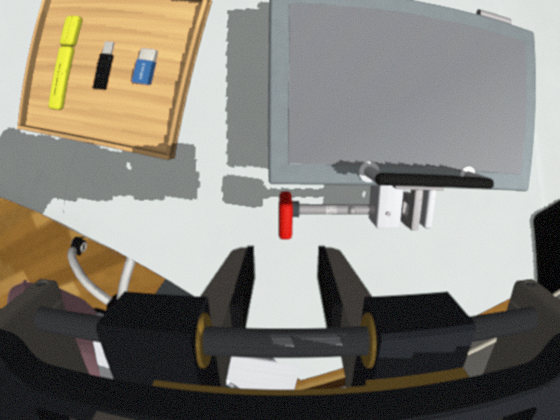

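The lid is shut, the items are in the tray, and the red grip at (286,215) is in line with the fingers. Grip and push home.

Request:
{"method": "send_rows", "body": {
  "targets": [
    {"translation": [0, 0, 0.07], "twist": [0, 0, 0], "grip": 36},
    {"translation": [0, 0, 0.12], "twist": [0, 0, 0], "grip": 36},
    {"translation": [0, 0, 0.16], "twist": [0, 0, 0], "grip": 36},
    {"translation": [0, 0, 0.191], "twist": [0, 0, 0], "grip": 36},
    {"translation": [0, 0, 0.191], "twist": [0, 0, 0], "grip": 36},
    {"translation": [0, 0, 0.191], "twist": [0, 0, 0], "grip": 5},
    {"translation": [0, 0, 0.191], "twist": [0, 0, 0], "grip": 5},
    {"translation": [0, 0, 0.191], "twist": [0, 0, 0], "grip": 5},
    {"translation": [0, 0, 0.191], "twist": [0, 0, 0], "grip": 5}
  ]
}}

```text
time: 32.5
tcp_pos: [0.3841, -0.1001, 0.0864]
eef_rot: [[0.987, 0.162, 0.0], [0.162, -0.987, -0.002], [-0.0, 0.002, -1.0]]
force: [-0.3, 0.2, 3.2]
grip_width: 0.012
grip_force: 30.0
```

Request:
{"method": "send_rows", "body": {
  "targets": [
    {"translation": [0, 0.01, 0], "twist": [0, 0, 0], "grip": 5},
    {"translation": [0, 0.02, 0], "twist": [0, 0, 0], "grip": 5},
    {"translation": [0, 0.03, 0], "twist": [0, 0, 0], "grip": 5},
    {"translation": [0, 0.04, 0], "twist": [0, 0, 0], "grip": 5},
    {"translation": [0, 0.05, 0], "twist": [0, 0, 0], "grip": 5},
    {"translation": [0, 0.058, 0], "twist": [0, 0, 0], "grip": 5},
    {"translation": [0, 0.064, 0], "twist": [0, 0, 0], "grip": 5},
    {"translation": [0, 0.068, 0], "twist": [0, 0, 0], "grip": 5},
    {"translation": [0, 0.07, 0], "twist": [0, 0, 0], "grip": 5},
    {"translation": [0, 0.07, 0], "twist": [0, 0, 0], "grip": 5}
  ]
}}

```text
time: 33.5
tcp_pos: [0.3902, -0.1388, 0.0863]
eef_rot: [[0.986, 0.164, -0.002], [0.164, -0.986, 0.001], [-0.002, -0.001, -1.0]]
force: [-3.3, 12.1, 13.2]
grip_width: 0.0117
grip_force: 30.0
```

Request:
{"method": "send_rows", "body": {
  "targets": [
    {"translation": [0, 0.005, 0], "twist": [0, 0, 0], "grip": 5},
    {"translation": [0, 0.008, 0], "twist": [0, 0, 0], "grip": 5},
    {"translation": [0, 0.008, 0], "twist": [0, 0, 0], "grip": 5}
  ]
}}

```text
time: 33.8
tcp_pos: [0.3903, -0.139, 0.0862]
eef_rot: [[0.986, 0.167, -0.004], [0.167, -0.986, 0.006], [-0.003, -0.006, -1.0]]
force: [-4.9, 25.9, 20.4]
grip_width: 0.0118
grip_force: 30.0
```

Request:
{"method": "send_rows", "body": {
  "targets": [
    {"translation": [0, -0.006, 0], "twist": [0, 0, 0], "grip": 5},
    {"translation": [0, -0.008, 0], "twist": [0, 0, 0], "grip": 32},
    {"translation": [0, -0.008, 0], "twist": [0, 0, 0], "grip": 32},
    {"translation": [0, -0.008, 0], "twist": [0, 0, 0], "grip": 32},
    {"translation": [0, -0.008, -0.07], "twist": [0, 0, 0], "grip": 32},
    {"translation": [0, -0.008, -0.15], "twist": [0, 0, 0], "grip": 32},
    {"translation": [0, -0.008, -0.23], "twist": [0, 0, 0], "grip": 32},
    {"translation": [0, -0.008, -0.25], "twist": [0, 0, 0], "grip": 32},
    {"translation": [0, -0.008, -0.25], "twist": [0, 0, 0], "grip": 32}
  ]
}}

```text
time: 34.7
tcp_pos: [0.3914, -0.1422, 0.2373]
eef_rot: [[0.987, 0.161, 0.002], [0.161, -0.987, -0.005], [0.002, 0.005, -1.0]]
force: [0.4, 0.2, -1.0]
grip_width: 0.0318
grip_force: 0.0
```

Run:
```python
from h import *
st(); im,m=shot('wrist','w8.png');h=cv2.cvtColor(im,cv2.COLOR_BGR2HSV)
red=cv2.inRange(h,(0,140,60),(8,255,255))|cv2.inRange(h,(172,140,60),(179,255,255)); red[:,:240]=0;red[:,320:]=0;red[260:]=0
v,u=np.nonzero(red); print(onz(m,u.mean(),v.mean(),.09,True))
```

```text
t 34.7 p [ 0.3914 -0.1422  0.2373] F [ 0.4  0.2 -1. ] w 0.0318 gf 0.0
[[0.987, 0.161, 0.002], [0.161, -0.987, -0.005], [0.002, 0.005, -1.0]] [ 0.73  0.1  -0.49  2.12  0.07  0.93 -1.2 ]
[ 0.39056572 -0.13889267  0.09      ]
```

View pics/w8.png

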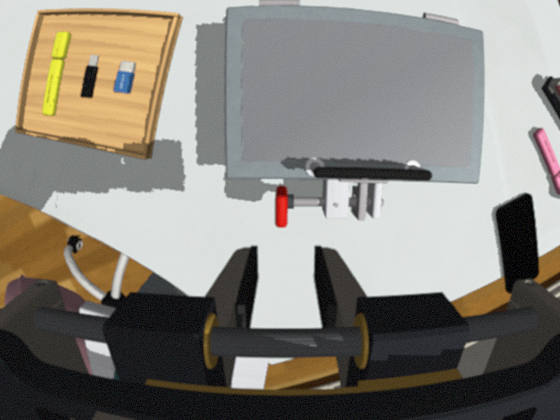

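The knob is back at its home position (281,207), the lid is shut, the items are in the tray, and the robot is clear of everything. Handing in.

```bash
python3 -c "
from plant import bot
print(bot.finish_job())"
```

```text
the job is handed in; nothing more can be done
None
```

I handed the job in at about 35 s. The case is shut and its pin pushed fully home. The highlighter, USB stick and eraser, which was all it held, are in the tray. `finish_job` gave no verdict. While releasing the pin I repeated a shift by mistake, so a finger briefly pressed the knob against its stop (about 60 N at the wrist, against the 120 N limit), with no visible effect.

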